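# Hold the statuette at the marked tilt on the spray stand

### The arm

A 6-joint arm with a two-finger parallel gripper is mounted at the origin on the work surface. World frame = base frame: x ahead of the robot, y to its left, z up, the work surface at z = 0. Lengths are in mm, angles in rad, forces in N, time in s.
With the tool pointing down it reaches from about 350 to 875 mm from the base axis. Payload 4.2 kg.
Tool frame: the origin (TCP) lies midway between the tips of the shut fingers; the grasp point (between the pads) lies 19 mm behind it; x points along the fingers, y is the direction in which the jaws open and shut, and the axes are right-handed (so a half turn about x gives the same grasp; the last joint's range is limited). The gripper opens to 85 mm and grips with 20 to 120 N. Pads are 22 mm wide; open, the fingers measure 114 mm over their backs; the gripper's body (76 mm by 85 mm) begins 54 mm behind the grasp point. The pads swing forward as they close: fully open they stand 13 mm farther back than shut.
Start: joints at [1.407, 0.385, 0.008, 0, -1.194, -0.259], TCP at [256.414, 569.957, 231.312] pointing down, gripper open.
Joint ranges: [-3.14, 3.14], [-1.21, 2.06], [-1.07, 1.41], [-3.16, 2.05], [-2.99, -0.16], [-3.1, 3.1]. Speed limits (rad/s): [2.79, 2.79, 3.14, 3.14, 3.14, 3.14].

### API

Orientations are given as a unit quaternion [x, y, z, w].
In Python, from bench import readout, imaging, arm gives the robot as it stands.
- The arm moves only by the tool arm_command, never from a script. Its argument "increments" is a list of rows, each a list of 3 entries, a list of its own where there are three numbers: the turn, a rotation vector about the world's x, y, z in degrees, then the shift along the world's x, y, z in mm, then the closure, from 0 (fully open) to 1 (shut). In form: [[[ax, ay, az], [tx, ty, tz], fingers], ...]. A call has exactly 5 rows; each row is the pose to reach, as a shift and turn from the pose measured when the call began; what a row does not reach only later rows make up. A row lasts 1/10 s, in which the tool goes at most 50 mm and 8.59 degrees, less where a joint would pass 70% of its speed; a pose out of reach is approached as far as the arm can. A call with a gripper value outside its range is refused whole. The fingers move at their own pace and stop on an object; the grip force is fixed at half the most. Time passes only in rows, so rows that repeat a pose let the fingers close, or fill a call up. It gives the time, the measured TCP pose, the force and the opening at its end, in the units of the state.
- readout.read_state(): the state, without advancing time (a new reading comes with each control period).
- imaging.get_image(name): name is "side" or "top" or "wrist"; returns (picture, depth): 480x640x3 uint8, blue, green, red; 480x640 float32, mm along the optical axis (not along the pixel's ray), 0 where there is no reading.
- imaging.camera_info(name): a dict with "vfov" (degrees; the focal length in pixels is half the picture's height over the tangent of half this angle, whatever the lens; pixels are square), "cx", "cy" (the principal point, pixels), "eye" and "rotation" of the camera in the world; the wrist camera has in their place "T_tool_cam" (4x4, takes a point from camera to tool coordinates, whose origin is the TCP and whose axes are the tool frame's). Camera axes: x right, y down, z forward; pixel columns grow to the right and rows downward; lengths in mm; the calibration is good to about 2 mm. A picture is of the moment at which its call begins: read the wrist's pose just before it. camera_info takes no time and is no camera call.
- arm.job_done(): hands the job in, once; it reports no verdict.
The state is a dict: "clock": time; "joints": joint angles; "joint_vel": joint speeds; "joint_efforts": joint torques, N m; "position": TCP position; "ee_rot": TCP orientation; "contact_force": force on the tool from outside, world axes, zero at the start; "wrist_torque": the same for the moment, N m; "gripper_width": finger opening in mm.
Only numpy, scipy, OpenCV 4.12 (cv2) and the standard library are available. Lean on these libraries where they do the work, as an engineer would, in place of code of your own. Each camera call takes 0.05 s, during which the arm holds its last target. There are 200 camera calls.

### The job

The freshly sprayed statuette leans over on its tilting spray stand. Move it only by the black revolving grip of the hand lever: bring the pointer to the marker on the scale and keep it there, steady, for at least 6 seconds so that the coat levels, then let it down gently onto the stop it came from, with the lever leaning to that same side, and let go. The paint is wet, so do not touch the statuette or the cradle, never let it swing or fall over fast, and leave the small cups beside the stand alone.

Things in the scene. Friction and masses are not known exactly. Their poses are not given: they have to be found in the camera images.
- stand: Grey tilting spray stand, fixed on the table. Base 220 x 160 x 16 mm, two uprights. Origin: centre of its underside; x points away from the lever side, z up. The axle runs along its x, 150 mm above the table. A white scale arc stands on the far side (x 104 mm, top at z 265 mm). All angles are about the axle: 0 straight up, positive leaning to the stand's +y.
- lever (a joint): Angle u of the steel hand lever on the near side of the stand (rad, 0 straight up, positive to the stand's +y, stops at -0.75 and 0.75). 140 mm from axle to grip. Its friction bearing (about 0.3 N m) keeps it where it is left.
- grip_mid (a point): Middle of the lever's black revolving grip, a bar 20 mm in diameter, 64 mm long, parallel to the axle. It spins freely on its pin, so the hand need not turn along the arc. In stand coordinates (m): (-0.127, 0.140 sin u, 0.150 + 0.140 cos u). The flat lever arm is 33 mm beyond it (+x).
- cradle (a joint): Twist of the cradle relative to the lever (rad, positive to +y): the cradle's tilt is t = lever + cradle. The lever drives the cradle only through a coil spring (nominal 0.115 N m/rad, slack at 0, damping 0.025 N m s/rad). Stops at -0.6 and 0.6. At the start it rests on the +0.6 stop, lever and cradle leaning to +y. Otherwise it turns freely.
- figure: Cradle with all on it, wet paint: crossbar 270 mm with a 56 mm steel weight at each end (150 mm from the axle), platform, brass-coloured statuette and the pointer. Origin on the axle above the stand's origin, z along the statuette. Top-heavy: gravity turns it outward with about 0.163 sin t N m (15 percent either way) plus a steady unknown torque up to 0.012 N m.
- axle (a point): Point on the axle above the stand's origin. The cradle's moment of inertia about the axle is about 0.021 kg m2. Its gravity exceeds its spring, so no fixed lever position holds it near upright: it runs away to a stop, e-fold in 0.7 to 1.5 s, and the lever must keep correcting it. Gentle means turning slower than 1.5 rad/s.
- pointer (a point): Tip of the flat steel pointer on the far side of the stand, 150 mm from the axle, 112 mm beyond the stand's origin. It turns with the cradle, straight up at t = 0.
- mark (a point): Top of the needle of the dark steel marker clip on the scale arc, 150 mm from the axle in the pointer's plane: pointer tip and needle top meet when t equals the marker's angle.
- marker (a joint): Angle of the marker clip (rad, measured like t): the reading to set, between -0.2 and 0.2. Stiff; not to be moved.
- cup_a: Brass-coloured small cup, 52 mm wide, 45 mm tall, beside the stand on its +y side. Origin under its centre. Leave alone.
- cup_b: Brass-coloured small cup like the other, beside the stand on its -y side. Leave alone.

How it is judged (in metres and radians):
On the way:
1. the pointer is kept at the marker (tip within 20 mm of the needle's top) for 6 s without a break (distance between pointer and mark below 0.02 m), for 6 s.
At the end, for the whole second after the job is handed in: After the 6 s hold the cradle lies on the stop it came from (twist over 0.54 rad) with the lever leaning to the same side (over 0.05 rad), everything at rest (under 0.1 rad/s) (value of joint cradle above 0.54 rad and value of joint lever above 0.05 rad and angular speed of figure below 0.1 rad/s and velocity of joint lever between -0.1 and 0.1 rad/s); the robot touches nothing.
It fails at once if the arm or gripper touches the wet statuette or its cradle (contact force between any of the arm, the fingers and figure above 0.5 N).
It fails at once if the cradle swings or falls over fast (over 1.6 rad/s) (angular speed of figure above 1.6 rad/s).
It fails at once if the marker is shifted by more than 0.1 rad's worth (15 mm) (distance of mark from where it was at the start of the episode above 0.015 m).
It fails at once if a cup beside the stand is disturbed (moved over 25 mm) (distance of any of cup_a, cup_b from where it was at the start of the episode above 0.025 m).
It also fails if it takes over 67 s, if anything falls off the work surface, if the arm or the gripper's body presses on something with over 40 N, if the wrist force passes 120 N, or if a joint passes its speed limit or range.

## Working session

There is one attempt and no reset: what is moved stays moved. The work goes in short steps, Python scripts to look and compute and a tool call to move; the robot and the scene stay as the last step left them, time stands still between calls to the robot, and variables do not carry over. Pictures are saved under pics/ and viewed, about 8 in all and at most 12, crops included, and the job is handed in when it is done.

Besides the shell and the picture viewer there is one more tool, called after "Emit:" in YAML: its name, and indented under it one key for each argument. arm_command: Moves the arm, as the interface text tells. Its arguments: {"type":"object","properties":{"increments":{"type":"array","items":{"type":"array"}}},"required":["increments"]}

```bash
mkdir -p pics; cat > h.py <<'E'
import numpy as np, cv2
from bench import readout, imaging, arm
def K(n):
    c=imaging.camera_info(n); return 240/np.tan(np.radians(c['vfov'])/2),c
def world(n,d,us,vs):
    f,c=K(n); z=d[vs,us].astype(float)
    p=np.stack([(us-c['cx'])/f*z,(vs-c['cy'])/f*z,z],-1)
    return p@np.array(c['rotation']).T+np.array(c['eye'])
def proj(n,P):
    f,c=K(n); q=(np.atleast_2d(P)-np.array(c['eye']))@np.array(c['rotation'])
    return np.stack([c['cx']+f*q[:,0]/q[:,2],c['cy']+f*q[:,1]/q[:,2]],-1)
E
python3 - <<'E'
from h import *
for n in ['side','top']:
    im,d=imaging.get_image(n); cv2.imwrite(f'pics/{n}0.png',im); np.save(f'pics/{n}0.npy',d); print(n,imaging.camera_info(n))
print(readout.read_state())
E
```

```text
side {'vfov': 50.12685669563131, 'cx': 317.50641639736415, 'cy': 241.61815393795047, 'eye': array([ 922.83624757,  365.60455973, 1097.29299202]), 'rotation': array([ 0.32808521,  0.91802764, -0.20856938, -0.07800102])}
top {'vfov': 52.347535147689584, 'cx': 323.61281462033253, 'cy': 238.41569585304248, 'eye': array([ 446.82872229,   13.62792629, 1208.98177411]), 'rotation': array([-0.69815687,  0.71044178, -0.05446759,  0.06987665])}
{'clock': 0.1, 'joints': array([ 1.40661003e+00,  3.85498426e-01,  6.78087474e-03, -4.47350009e-04,
       -1.19399478e+00, -2.58583796e-01]), 'joint_vel': array([ 4.26147364e-04, -2.21352773e-03,  3.66788203e-03,  2.35055180e-03,
        1.56555184e-05, -1.85947494e-03]), 'joint_efforts': array([-9.57703924e-05, -3.93315661e+01,  1.88930744e+01,  4.19797719e+00,
       -2.57525331e-03,  7.70627508e-06]), 'position': array([256.20797753, 569.51038974, 230.3250014 ]), 'ee_rot': array([-0.69124001,  0.14910169,  0.69146978,  0.1477345 ]), 'contact_force': array([ 0.18204898, -0.32406212,  0.21901748]), 'wrist_torque': array([ 0.01937007, -0.04734013, -0.04588164]), 'gripper_width': 85.36564484543774}
```

```bash
ls; nproc
```

```text
h.py
pics
4
```

Rotation is a quaternion; I'll fix that in the helper.

```bash
python3 - <<'E'
s=open('h.py').read()
s=s.replace("import numpy as np, cv2","import numpy as np, cv2\nfrom scipy.spatial.transform import Rotation as R")
s=s.replace("np.array(c['rotation'])","R.from_quat(c['rotation']).as_matrix()")
open('h.py','w').write(s)
E
```

```text
(no output)
```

View pics/side0.png

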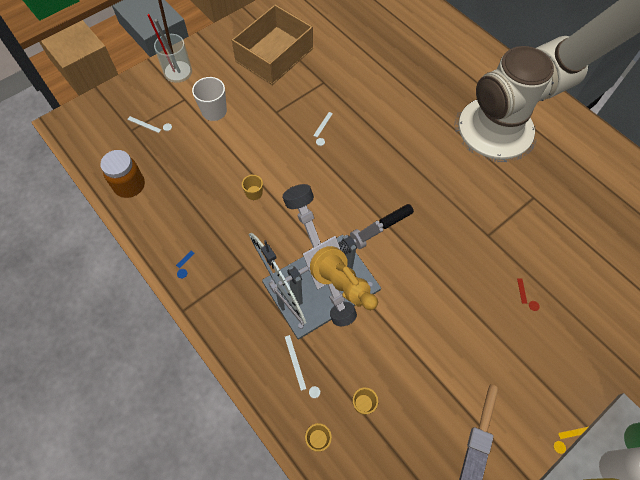

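View pics/top0.png

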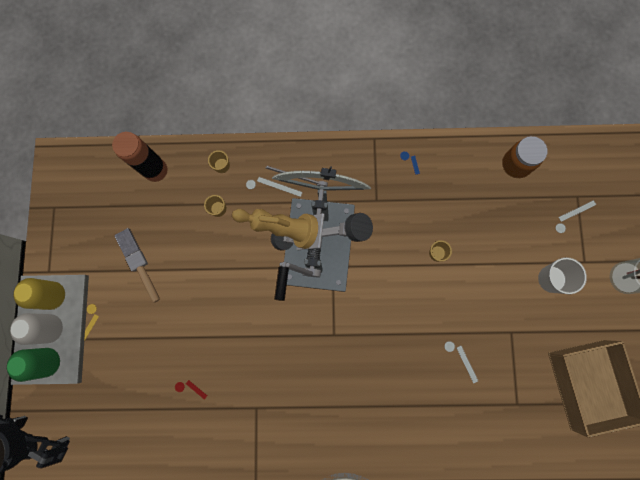

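```bash
python3 - <<'E'
from h import *
im=cv2.imread('pics/top0.png'); d=np.load('pics/top0.npy')
print('depth at',[world('top',d,np.array([u]),np.array([v])).round(0).tolist() for u,v in [(400,300),(328,173),(268,168),(282,282),(340,270),(220,165),(215,206),(440,250)]])
vs,us=np.mgrid[190:300,260:380]; us=us.ravel();vs=vs.ravel()
P=world('top',d,us,vs)
m=(P[:,2]>10)&(P[:,2]<22)
q=P[m,:2].astype(np.float32); print(m.sum()); r=cv2.minAreaRect(q); print(r, cv2.boxPoints(r))
bl=(im[vs,us].max(1)<40)&(P[:,2]>200); print('grip',bl.sum(),P[bl].mean(0),np.ptp(P[bl],axis=0))
big=lambda a,x0,y0,x1,y1,k:cv2.resize(a[y0:y1,x0:x1],None,fx=k,fy=k,interpolation=cv2.INTER_CUBIC)
s=cv2.imread('pics/side0.png')
A=big(im,225,150,385,310,4)[:600]; B=big(s,235,180,425,345,3)
cv2.imwrite('pics/c1.png',A)
E
```

```text
depth at [[[505.0, -147.0, -5.0]], [[745.0, 22.0, 275.0]], [[773.0, 148.0, 232.0]], [[529.0, 112.0, 290.0]], [[580.0, -1.0, 14.0]], [[859.0, 303.0, 6.0]], [[751.0, 314.0, 3.0]], [[627.0, -250.0, 4.0]]]
3086
((647.9933471679688, 57.88481521606445), (170.2856903076172, 220.40145874023438), 82.51353454589844) [[527.63855  -12.173973]
 [746.16125  -40.89052 ]
 [768.34814  127.9436  ]
 [549.82544  156.66016 ]]
grip 339 [535.92863713  98.01716594 290.26445674] [175.36765615 161.69501536 938.93135864]
```

View pics/c1.png

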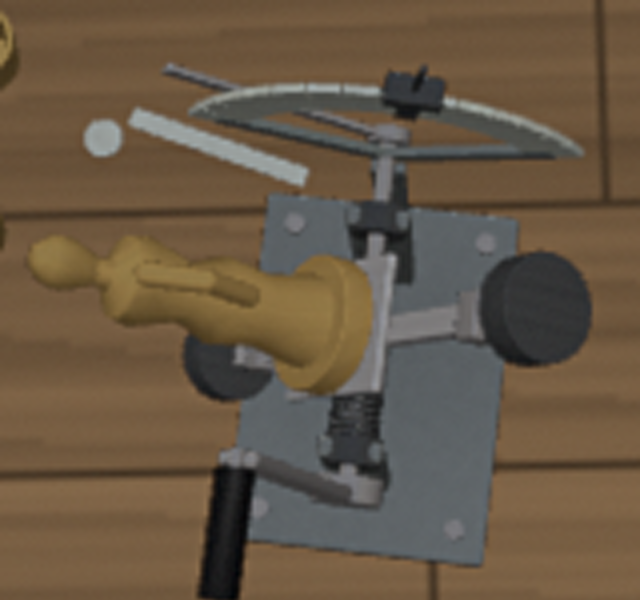

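```bash
cat >> h.py <<'E'
def ray(n,u,v):
    f,c=K(n); M=R.from_quat(c['rotation']).as_matrix()
    return np.array(c['eye']), M@np.array([(u-c['cx'])/f,(v-c['cy'])/f,1.])
def hitz(n,u,v,z):
    e,r=ray(n,u,v); return e+r*(z-e[2])/r[2]
E
python3 - <<'E'
from h import *
C=np.array([hitz('top',u,v,16)[:2] for u,v in [(292.0,198.75),(355,205),(345.75,291.25),(287.2,285)]])
print(C.round(1)); # far+y, far-y, near-y, near+y
M=np.array([[110,80],[110,-80],[-110,-80],[-110,80]],float)
c=C.mean(0); H=(C-c).T@M
a=np.arctan2((M[:,0]*(C-c)[:,1]-M[:,1]*(C-c)[:,0]).sum(),(M*(C-c)).sum())
print('c',c,'yaw',a,np.linalg.norm(np.diff(C,axis=0),axis=1))
Rz=R.from_euler('z',a).as_matrix(); o=np.array([*c,0])
print((Rz@M.T.__class__(np.c_[M,M[:,0]*0].T) ).T[:,:2]+c-C)
def ang(u,v,x=112):
    e,r=ray('top',u,v); e=Rz.T@(e-o); r=Rz.T@r; p=e+r*(x-e[0])/r[0]; return p, np.hypot(p[1],p[2]-150), np.arctan2(p[1],p[2]-150)
print('pointer',ang(266.2,167)); print('mark',ang(331.2,167))
for u,v in [(283.7,267),(280,299)]:
    p=Rz.T@(hitz('top',u,v,292)-o); print('grip',p)
for t in (-.2,-.1,0,.1,.2,.4,.75,1.1,1.35):
    print(t,proj('top',Rz@[112,150*np.sin(t),150+150*np.cos(t)]+o).round(1))
E
```

```text
[[762.5 116.3]
 [742.9 -42. ]
 [527.8 -13.8]
 [545.4 128.9]]
c [644.65681074  47.35502689] yaw -0.10392801962588907 [159.44628782 217.01919976 143.7497134 ]Traceback (most recent call last):
  File "<stdin>", line 9, in <module>
TypeError: only integer scalar arrays can be converted to a scalar index
```

```bash
cat >> h.py <<'E'
A=-0.128; Rz=R.from_euler('z',A).as_matrix(); O=np.array([645.2,51.2,0])
def ang(n,u,v,x=112):
    e,r=ray(n,u,v); e=Rz.T@(e-O); r=Rz.T@r; p=e+r*(x-e[0])/r[0]; return np.hypot(p[1],p[2]-150), np.arctan2(p[1],p[2]-150)
E
python3 - <<'E'
from h import *
print('pointer',ang('top',266.2,167)); print('mark',ang('top',331.2,167))
for u,v in [(283.7,267),(280,299)]:
    p=Rz.T@(hitz('top',u,v,290)-O); print('grip',p)
for t in (-.2,-.1,0,.1,.2,.4,.75,1.1,1.35):
    p=Rz@[112,150*np.sin(t),150+150*np.cos(t)]+O
    print(t,proj('top',p).round(1),proj('side',p).round(1))
s=cv2.imread('pics/side0.png')
cv2.imwrite('pics/c2.png',cv2.resize(s[185:345,235:425],None,fx=4,fy=4,interpolation=cv2.INTER_CUBIC)[:600])
d=np.load('pics/top0.npy');vs,us=np.mgrid[265:302,276:290];vs=vs.ravel();us=us.ravel();P=world('top',d,us,vs)
im=cv2.imread('pics/top0.png');m=(im[vs,us].max(1)<45)&(P[:,2]>200)&(P[:,2]<400); print(m.sum(),np.median(P[m],0), ((P[m]-O)@Rz).mean(0), ((P[m]-O)@Rz).min(0),((P[m]-O)@Rz).max(0))
s=readout.read_state(); print(R.from_quat(s['ee_rot']).as_matrix().round(3))
c=imaging.camera_info('wrist');print(c['vfov'],c['T_tool_cam'].round(3).tolist())
E
```

```text
pointer (np.float64(147.87920844658302), np.float64(0.8776209907705678))
mark (np.float64(138.83326281853246), np.float64(-0.15686502832146546))
grip [-94.88079661  46.05696164 290.        ]
grip [-155.46619065   45.33114158  290.        ]
-0.2 [[335.3 165.8]] [[259.1 241.8]]
-0.1 [[327.7 164.7]] [[263.2 247.9]]
0 [[320.1 163.8]] [[267.5 254.5]]
0.1 [[312.4 163.1]] [[272.  261.5]]
0.2 [[305.  162.7]] [[276.4 268.9]]
0.4 [[290.8 162.8]] [[285.3 284.2]]
0.75 [[270.7 165.2]] [[299.3 310.7]]
1.1 [[258.6 170. ]] [[309.2 332.8]]
1.35 [[255.4 174.5]] [[313. 344.]]
313 [527.18167695 114.00950812 289.03690677] [-124.75768944   46.74862205  288.58947502] [-156.3149438    38.38290495  278.68637106] [-93.48812233  57.47560148 293.74905465]
[[-0.001 -0.41  -0.912]
 [-0.002 -0.912  0.41 ]
 [-1.     0.002 -0.   ]]
64.73902764177704 [[-0.0, -0.27, 0.963, -143.024], [1.0, 0.001, 0.0, -0.056], [-0.001, 0.963, 0.27, -67.839], [0.0, 0.0, 0.0, 1.0]]
```

View pics/c2.png

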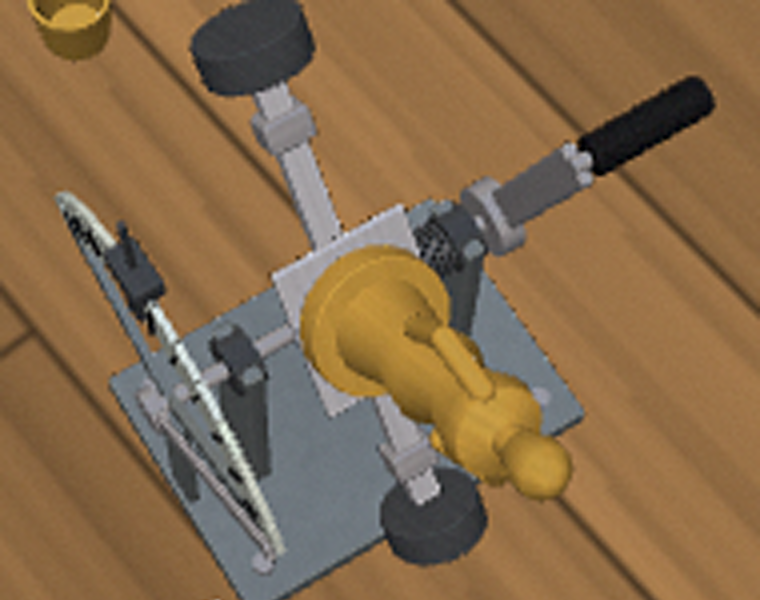

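```bash
cat >> h.py <<'E'
TG=np.arange(-0.7,1.2,0.005); RG=np.arange(90,170,1.)
def strip(n,im,x=112,dx=(0,0)):
    T,r=np.meshgrid(TG,RG[::-1]); P=np.stack([T*0+x,r*np.sin(T),150+r*np.cos(T)],-1).reshape(-1,3)@Rz.T+O
    uv=proj(n,P).astype(np.float32).reshape(T.shape+(2,))
    return cv2.remap(im,uv[...,0]+dx[0],uv[...,1]+dx[1],cv2.INTER_LINEAR)
E
python3 - <<'E'
from h import *
S=[strip(n,cv2.imread(f'pics/{n}0.png')) for n in('top','side')]
cv2.imwrite('pics/s.png',cv2.resize(np.vstack(S),None,fx=2,fy=3,interpolation=cv2.INTER_CUBIC))
a,b=ray('top',331.2,167); c,e=ray('side',265.5,240.5)
s,t=np.linalg.lstsq(np.c_[b,-e],c-a,rcond=None)[0]; print((a+s*b-O)@Rz,(c+t*e-O)@Rz)
a,b=ray('top',266.2,167); c,e=ray('side',302.5,321)
s,t=np.linalg.lstsq(np.c_[b,-e],c-a,rcond=None)[0]; print((a+s*b-O)@Rz,(c+t*e-O)@Rz)
E
```

```text
[104.91186407 -22.64261788 308.62616888] [103.25333034 -21.029897   308.15086753]
[113.81797648 114.80648313 238.72355973] [113.73038499 114.8946872  238.71208232]
```

View pics/s.png

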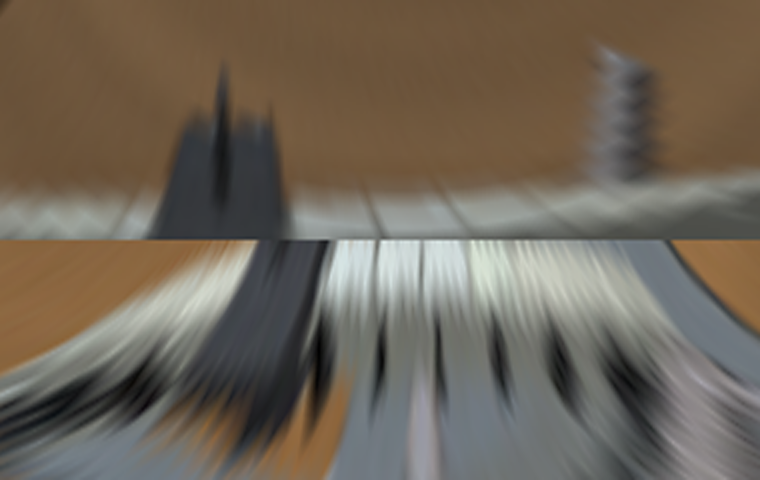

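Emit:
arm_command:
  increments:
    - [[0, 0, 4], [10, -20, 40], 0]
    - [[0, 0, 8], [30, -60, 80], 0]
    - [[0, 0, 12], [60, -100, 120], 0]
    - [[0, 0, 17], [90, -145, 140], 0]
    - [[0, 0, 17], [120, -190, 150], 0]

```text
clock: 0.6
position: [358.1, 406.5, 372.6]
ee_rot: [0.706, -0.044, -0.705, -0.044]
contact_force: [1.3, -0.5, -0.6]
gripper_width: 85.9
```

Emit:
arm_command:
  increments:
    - [[0, 0, 0], [22, -40, 4], 0]
    - [[0, 0, 0], [46, -84, 6], 0]
    - [[0, 0, 0], [70, -128, 7], 0]
    - [[0, 0, 0], [94, -172, 7], 0]
    - [[0, 0, 0], [118, -216, 7], 0]

```text
clock: 1.1
position: [476.2, 188.9, 379.4]
ee_rot: [0.706, -0.043, -0.705, -0.044]
contact_force: [0.7, 0.3, 0.5]
gripper_width: 85.3
```

```bash
python3 - <<'E'
from h import *
s=readout.read_state(); M=R.from_quat(s['ee_rot']).as_matrix(); print(s['position'],M.round(3).tolist(),'stand y',Rz[:,1].round(3))
E
```

```text
[476.17519094 188.94911236 379.42769414] [[0.001, -0.123, -0.992], [0.0, -0.992, 0.123], [-1.0, -0.0, -0.001]] stand y [0.128 0.992 0.   ]
```

Emit:
arm_command:
  increments:
    - [[0, 0, 0], [20, -37, 0], 0]
    - [[0, 0, 0], [41, -75, 0], 0]
    - [[0, 0, 0], [41, -75, -30], 0]
    - [[0, 0, 0], [41, -75, -60], 0]
    - [[0, 0, 0], [41, -75, -70], 0]

```text
clock: 1.6
position: [515.5, 112.9, 305.7]
ee_rot: [-0.704, 0.045, 0.708, 0.043]
contact_force: [0.5, -0.3, -0.3]
gripper_width: 85.5
```

```bash
python3 - <<'E'
from h import *
s=readout.read_state(); M=R.from_quat(s['ee_rot']).as_matrix(); print(s['position'],s['contact_force'])
im,d=imaging.get_image('wrist'); cv2.imwrite('pics/w1.png',im)
T=imaging.camera_info('wrist')['T_tool_cam']; f,c=K('wrist')
v,u=np.mgrid[0:480:2,0:640:2];v=v.ravel();u=u.ravel();z=d[v,u]
p=np.c_[(u-c['cx'])/f*z,(v-c['cy'])/f*z,z]@T[:3,:3].T+T[:3,3]
w=p@M.T+s['position']; q=(w-O)@Rz
m=(im[v,u].max(1)<45)&(abs(q[:,2]-285)<25)&(q[:,0]<-90)&(q[:,0]>-165)
m&=abs(q[:,1]-46)<35
print(m.sum(),np.median(q[m],0),np.percentile(q[m],[2,98],axis=0))
E
```

```text
[515.5441226  112.87992133 305.74214992] [ 0.5464328  -0.25910283 -0.27417519]
1126 [-125.05644333   48.30805761  290.73040527] [[-154.63343594   39.34128843  286.19298411]
 [ -94.4356056    56.36194312  293.00104704]]
```

View pics/w1.png

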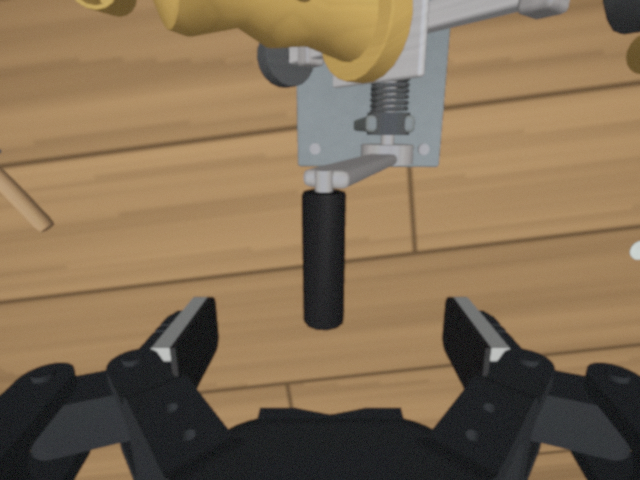

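Emit:
arm_command:
  increments:
    - [[0, 0, 0], [1, 3, -25], 0]
    - [[0, 0, 0], [1, 3, -41], 0]
    - [[0, 0, 0], [1, 3, -41], 0]
    - [[0, 0, 0], [1, 3, -41], 1]
    - [[0, 0, 0], [1, 3, -41], 1]

```text
clock: 2.15
position: [517.5, 116.7, 266.6]
ee_rot: [-0.705, 0.044, 0.707, 0.043]
contact_force: [0.2, -0.7, 0.5]
gripper_width: 59.4
```

Emit:
arm_command:
  increments:
    - [[0, 0, 0], [0, 0, 0], 1]
    - [[0, 0, 0], [0, 0, 0], 1]
    - [[0, 0, 0], [0, 0, 0], 1]
    - [[0, 0, 0], [0, 0, 0], 1]
    - [[0, 0, 0], [0, 0, 0], 1]

```text
clock: 2.65
position: [517.8, 116.9, 267.4]
ee_rot: [-0.705, 0.044, 0.706, 0.043]
contact_force: [0.3, 0.7, 4.2]
gripper_width: 18.1
```

```bash
cat > c.py <<'E'
import sys, json, os
from h import *
from scipy.optimize import least_squares
I,Ks,Cd,L=.021,.115,.025,140.
MARK=-.145
REF=strip('top',cv2.imread('pics/top0.png')).astype(float)
def sim(s,knots,T=None):           # s=[t,w,d,G]; knots [(time,u)]; returns trajectory [time,t,w,u]
    t,w,d,G=s; k=np.array(knots); n=max(1,int(round((k[-1,0]-k[0,0])/.01))); h=(k[-1,0]-k[0,0])/n
    tt=k[0,0]+h*np.arange(n+1); U=np.interp(tt,k[:,0],k[:,1]).tolist(); out=[]
    for i in range(n):
        ud=(U[i+1]-U[i])/h if h else 0
        a=(G*np.sin(t)-Ks*(t-U[i])-Cd*(w-ud)+d)/I; w+=h*a; t+=h*w
        for sg in (1,-1):
            if sg*(t-U[i+1])>.6: t=U[i+1]+sg*.6; w=sg*min(sg*w,sg*ud)
        out.append((t,w))
    return tt[1:],np.array(out)
def meas(im,lo=-.65,hi=.74):
    D=np.abs(strip('top',im).astype(float)-REF).sum(2); r=RG[::-1]; c=D[(r>133)&(r<147)].mean(0)
    c=cv2.GaussianBlur(c.reshape(1,-1),(1,1),0).ravel(); c=np.where((TG>lo)&(TG<hi),c,0)
    j=cv2.GaussianBlur(c.reshape(1,-1),(0,0),4).argmax(); m=(abs(TG-TG[j])<.08); w=np.clip(c-.35*c[m].max(),0,None)*m
    return (w*TG).sum()/(w.sum()+1e-9), c[j]
def uof(p,Y0): return np.arcsin((((p-O)@Rz)[1]-Y0)/L)
def main(goal,speed,npic=2,umax=.09,wts=(1,.15,.6)):
    F='st.json'; st=readout.read_state(); p=st['position']; now=st['clock']
    if os.path.exists(F): S=json.load(open(F))
    else:
        q=(p-O)@Rz; Y0=2.; u=uof(p,Y0)
        S=dict(Y0=Y0,x=q[0],zc=q[2]-L*np.cos(u),q=st['ee_rot'].tolist(),clock=now,knots=[],s=[u+.6,0,0,.163],P=np.diag([.02**2,.001**2,.008**2,.015**2]).tolist(),log=[])
    u=uof(p,S['Y0']); s=np.array(S['s']); P=np.array(S['P'])
    k=[(a,b) for a,b in S['knots'] if a<now-.02]+[(now,u)]
    def prop(s,P,k):
        if k[-1][0]-k[0][0]<1e-6: return s,P
        f=lambda x:np.r_[sim(x,k)[1][-1],x[2:]]
        b=f(s); J=np.array([(f(s+e)-b)/1e-5 for e in 1e-5*np.eye(4)]).T; dt=k[-1][0]-k[0][0]
        return b,J@P@J.T+np.diag([.004**2,.03**2,.0015**2,.002**2])*dt/.5
    if S['knots']: s,P=prop(s,P,k)
    print('predicted t,w',s[:2].round(3)); 
    for i in range(npic):
        c=readout.read_state()['clock']
        if c>now: s,P=prop(s,P,[(now,u),(c,u)]); now=c
        im,_=imaging.get_image('top'); m,q=meas(im)
        if q>25 and s[0]<.8:
            sg=.012; H=np.array([1,0,0,0]); Kk=P@H/(P[0,0]+sg**2)
            if abs(m-s[0])<.3: s=s+Kk*(m-s[0]); P=P-np.outer(Kk,H@P)
        print('meas %.3f q%.0f  est t %.3f w %.3f d %.4f G %.4f'%(m,q,*s)); S['log'].append((c,m,u))
    cv2.imwrite('pics/last.png',im)
    c=readout.read_state()['clock']; s,P=prop(s,P,[(now,u),(c,u)]); now=c; p=readout.read_state()['position']
    tk=np.r_[np.arange(.1,.51,.1),.6,np.arange(.85,3.2,.25)]
    nv=len(tk); ti=np.arange(.05,tk[-1],.05)
    ref=s[0]+np.clip(goal-s[0],-speed*ti,speed*ti)
    ueq=goal-(s[3]*np.sin(goal)+s[2])/Ks
    full=lambda v:np.r_[v[:5],v[4],v[5:]]
    def res(v):
        uu=full(v); tt,o=sim(s,[(0,u)]+list(zip(tk,uu)))
        e=np.interp(ti,tt,o[:,0])-ref; w=np.interp(ti,tt,o[:,1]); du=np.diff(np.r_[u,uu])/np.diff(np.r_[0,tk])
        return np.r_[wts[0]*e*3,wts[1]*w,.04*du,wts[2]*np.diff(np.r_[0,du])*.05,3*np.clip(abs(du)-umax*10,0,None),3*np.clip(abs(w)-.9,0,None)]
    v=least_squares(res,np.linspace(u,np.clip(ueq,-.4,.4),nv-1),bounds=(-.6,.6),max_nfev=25).x; uu=full(v)
    tt,o=sim(s,[(0,u)]+list(zip(tk,uu)))
    ru=[];rows=[]
    for a in uu[:5]:
        tgt=Rz@np.array([S['x'],S['Y0']+L*np.sin(a),S['zc']+L*np.cos(a)])+O; dl=np.round(tgt-p).astype(int)
        rows.append([[0,0,0],dl.tolist(),1]); ru.append(float(uof(p+dl,S['Y0'])))
    S.update(s=s.tolist(),P=P.tolist(),clock=now,knots=[(now,u)]+[(now+.1*(i+1),a) for i,a in enumerate(ru)])
    json.dump(S,open(F,'w'))
    print('clk %.2f u %.3f ueq %.3f F %s wid %.0f'%(now,u,ueq,st['contact_force'].round(1),st['gripper_width']),'posoff',(((p-O)@Rz)-[S['x'],0,S['zc']+L*np.cos(u)]).round(1), 'ROT deg',np.degrees((R.from_quat(S['q'])*R.from_quat(st['ee_rot']).inv()).as_rotvec()).round(1))
    print('plan u',uu.round(2),' t',np.interp([.25,.5,1,1.5,2,3],tt,o[:,0]).round(3),'w',np.interp([.25,.5,1,1.5,2,3],tt,o[:,1]).round(2))
    print(json.dumps(rows))
main(*[float(a) for a in sys.argv[1:3]])
E
time python3 c.py -0.145 0.5
```

```text
predicted t,w [0.942 0.   ]
meas 0.017 q9  est t 0.942 w 0.000 d 0.0000 G 0.1630
meas -0.038 q9  est t 0.942 w 0.000 d 0.0000 G 0.1630
clk 2.75 u 0.342 ueq 0.060 F [0.3 0.7 4.2] wid 18 posoff [ 0.  48.9 -0. ] ROT deg [0. 0. 0.]
plan u [ 0.29  0.25  0.19  0.2   0.1   0.1  -0.11 -0.19 -0.27 -0.05 -0.13 -0.07
 -0.02 -0.01 -0.03 -0.  ]  t [ 0.82   0.704  0.414  0.18   0.027 -0.228] w [-0.58 -0.95 -0.45 -0.39 -0.31 -0.3 ]
[[[0, 0, 0], [-1, -6, 2], 1], [[0, 0, 0], [-2, -12, 4], 1], [[0, 0, 0], [-3, -20, 6], 1], [[0, 0, 0], [-2, -19, 5], 1], [[0, 0, 0], [-4, -32, 7], 1]]
real	0m1.128s
user	0m1.163s
sys	0m0.048s
```

Emit:
arm_command:
  increments:
    - [[0, 0, 0], [-1, -6, 2], 1]
    - [[0, 0, 0], [-2, -12, 4], 1]
    - [[0, 0, 0], [-2, -18, 5], 1]
    - [[0, 0, 0], [-3, -24, 6], 1]
    - [[0, 0, 0], [-4, -31, 7], 1]

```text
clock: 3.25
position: [513.8, 85.7, 274.9]
ee_rot: [-0.706, 0.043, 0.706, 0.043]
contact_force: [-1.7, 4.2, 3.7]
gripper_width: 17.8
```

```bash
sed -i 's/max_nfev=25/max_nfev=80/; s/\*np.diff(np.r_\[0,du\])\*.05/*np.diff(du)*.12/' c.py; python3 c.py -0.145 0.5
```

```text
predicted t,w [ 0.71  -0.896]
meas 0.670 q75  est t 0.706 w -0.896 d 0.0000 G 0.1630
meas 0.647 q79  est t 0.664 w -0.765 d -0.0005 G 0.1618
clk 3.35 u 0.110 ueq 0.063 F [-1.7  4.2  3.7] wid 18 posoff [-0.1 16.5  0.3] ROT deg [-0.  0. -0.]
plan u [ 0.01 -0.08 -0.07 -0.06 -0.13 -0.13 -0.14 -0.25 -0.12 -0.09 -0.05 -0.07
 -0.16 -0.15 -0.01  0.17]  t [ 0.495  0.412  0.289  0.138  0.039 -0.35 ] w [-0.45 -0.3  -0.29 -0.24 -0.18 -0.32]
[[[0, 0, 0], [-2, -13, 1], 1], [[0, 0, 0], [-3, -26, 0], 1], [[0, 0, 0], [-3, -24, 0], 1], [[0, 0, 0], [-3, -22, 0], 1], [[0, 0, 0], [-4, -32, -1], 1]]
```

Emit:
arm_command:
  increments:
    - [[0, 0, 0], [-1, -8, 1], 1]
    - [[0, 0, 0], [-2, -15, 1], 1]
    - [[0, 0, 0], [-3, -21, 0], 1]
    - [[0, 0, 0], [-3, -27, 0], 1]
    - [[0, 0, 0], [-4, -32, -1], 1]

```text
clock: 3.85
position: [509.3, 51.6, 274.6]
ee_rot: [-0.705, 0.045, 0.706, 0.043]
contact_force: [-2.2, 1.7, 6.1]
gripper_width: 18.1
```

```bash
sed -i 's/max_nfev=80/max_nfev=60,diff_step=1e-3,x_scale=.1/; s/return np.r_\[wts\[0\]\*e\*3,/return np.r_[wts[0]*e*3,10*e[-1],5*w[-1],/' c.py; time python3 c.py -0.145 0.4
```

```text
predicted t,w [ 0.302 -0.625]
meas 0.422 q84  est t 0.393 w -0.102 d 0.0265 G 0.2010
meas 0.407 q80  est t 0.400 w 0.052 d 0.0286 G 0.2038
clk 3.95 u -0.136 ueq -0.138 F [-2.2  1.7  6.1] wid 18 posoff [ -0.2 -17.5   0.3] ROT deg [ 0.1 -0.   0.1]
plan u [-0.15 -0.16 -0.22 -0.21 -0.3  -0.3  -0.24 -0.24 -0.23 -0.21 -0.2  -0.19
 -0.2  -0.2  -0.23 -0.19]  t [ 0.408  0.3    0.04  -0.042 -0.073 -0.135] w [-0.59 -0.91 -0.26 -0.1  -0.04 -0.13]
[[[0, 0, 0], [0, -1, 0], 1], [[0, 0, 0], [0, -3, -1], 1], [[0, 0, 0], [-1, -11, -2], 1], [[0, 0, 0], [-1, -10, -2], 1], [[0, 0, 0], [-3, -22, -5], 1]]
real	0m0.938s
user	0m1.090s
sys	0m0.024s
```

```bash
sed -i 's/wts=(1,.15,.6)/wts=(1,.15,2.)/' c.py; python3 - <<'E'
import json,numpy as np
S=json.load(open('st.json')); S.update(knots=[],s=[.405,-.2,0,.163],P=np.diag([.015**2,.15**2,.008**2,.015**2]).tolist()); json.dump(S,open('st.json','w'))
E
python3 c.py -0.145 0.4
```

```text
predicted t,w [ 0.405 -0.2  ]
meas 0.389 q83  est t 0.395 w -0.200 d 0.0000 G 0.1630
meas 0.374 q83  est t 0.380 w -0.229 d -0.0002 G 0.1627
clk 4.05 u -0.139 ueq 0.061 F [-1.6  0.5  5.8] wid 18 posoff [ -0.2 -17.5   0.4] ROT deg [ 0.2 -0.   0.1]
plan u [-0.22 -0.27 -0.27 -0.25 -0.22 -0.22 -0.13 -0.02  0.08  0.12  0.1   0.07
  0.06  0.06  0.06  0.06]  t [ 0.288  0.18  -0.039 -0.146 -0.146 -0.145] w [-0.4  -0.44 -0.37 -0.07  0.02  0.  ]
[[[0, 0, 0], [-1, -11, -2], 1], [[0, 0, 0], [-2, -18, -4], 1], [[0, 0, 0], [-2, -18, -4], 1], [[0, 0, 0], [-2, -15, -3], 1], [[0, 0, 0], [-1, -11, -2], 1]]
```

Emit:
arm_command:
  increments:
    - [[0, 0, 0], [-1, -11, -2], 1]
    - [[0, 0, 0], [-2, -18, -4], 1]
    - [[0, 0, 0], [-2, -18, -4], 1]
    - [[0, 0, 0], [-2, -15, -3], 1]
    - [[0, 0, 0], [-1, -11, -2], 1]

```text
clock: 4.55
position: [507.7, 39.3, 272.5]
ee_rot: [-0.705, 0.046, 0.707, 0.042]
contact_force: [-3.9, -4.2, 5.1]
gripper_width: 17.8
```

```bash
python3 c.py -0.145 0.4
```

```text
predicted t,w [ 0.18  -0.444]
meas 0.164 q84  est t 0.164 w -0.481 d -0.0010 G 0.1618
meas 0.143 q89  est t 0.141 w -0.492 d -0.0008 G 0.1620
clk 4.65 u -0.226 ueq 0.065 F [-3.9 -4.2  5.1] wid 18 posoff [ -0.2 -28.6   0.6] ROT deg [ 0.3 -0.1  0.1]
plan u [-0.13 -0.11 -0.11 -0.09 -0.04 -0.04 -0.08 -0.08  0.08  0.08  0.09  0.1
  0.11  0.13  0.17  0.18]  t [ 0.006 -0.096 -0.321 -0.436 -0.294 -0.14 ] w [-0.42 -0.37 -0.56  0.47  0.17  0.27]
[[[0, 0, 0], [2, 12, 2], 1], [[0, 0, 0], [2, 14, 2], 1], [[0, 0, 0], [2, 15, 2], 1], [[0, 0, 0], [2, 18, 2], 1], [[0, 0, 0], [3, 24, 3], 1]]
```

```bash
python3 - <<'E'
s=open('c.py').read()
s=s.replace("    v=least_squares(res,np.linspace(u,np.clip(ueq,-.4,.4),nv-1)","""    x=s.copy(); a=u; g=[]; T0=0
    for T1 in tk:
        r=np.interp(T1,ti,ref); n=max(1,round((T1-T0)/.05))
        for i in range(n):
            h=(T1-T0)/n; b=a+np.clip(np.clip(ueq-1.15*(x[0]-r)-.5*x[1],-.5,.5)-a,-.9*h,.9*h)
            x[:2]=sim(x,[(0,a),(h,b)])[1][-1]; a=b
        g.append(a); T0=T1
    g=np.delete(g,5)
    v=least_squares(res,g""")
s=s.replace("cv2.imwrite('pics/last.png',im)","npic and cv2.imwrite('pics/last.png',im)")
s=s.replace("if k[-1][0]-k[0][0]<1e-6","if k[-1][0]-k[0][0]<1e-3").replace("main(*[float(a) for a in sys.argv[1:3]])","main(float(sys.argv[1]),float(sys.argv[2]),int(sys.argv[3]) if len(sys.argv)>3 else 2)")
s=s.replace("    print('plan u'","    print('cost',(res(g)**2).sum().round(3),(res(v)**2).sum().round(3))\n    print('plan u'")
open('c.py','w').write(s)
E
python3 c.py -0.145 0.4 0
```

```text
predicted t,w [ 0.116 -0.512]
clk 4.65 u -0.220 ueq 0.065 F [-3.3 -3.3  5.1] wid 18 posoff [ -0.2 -28.6   0.5] ROT deg [ 0.2 -0.1  0.1]
cost 10.336 0.094
plan u [-0.16 -0.11 -0.06 -0.01  0.02  0.02  0.1   0.12  0.09  0.07  0.06  0.06
  0.07  0.07  0.07  0.06]  t [ 0.001 -0.079 -0.151 -0.145 -0.145 -0.145] w [-0.4  -0.25 -0.03  0.01 -0.    0.  ]
[[[0, 0, 0], [1, 8, 1], 1], [[0, 0, 0], [2, 15, 2], 1], [[0, 0, 0], [3, 22, 3], 1], [[0, 0, 0], [4, 29, 3], 1], [[0, 0, 0], [4, 33, 3], 1]]
```

Emit:
arm_command:
  increments:
    - [[0, 0, 0], [1, 8, 1], 1]
    - [[0, 0, 0], [2, 15, 2], 1]
    - [[0, 0, 0], [3, 22, 3], 1]
    - [[0, 0, 0], [4, 29, 3], 1]
    - [[0, 0, 0], [4, 33, 3], 1]

```text
clock: 5.15
position: [512.2, 73.9, 275.8]
ee_rot: [-0.705, 0.045, 0.706, 0.042]
contact_force: [-0.9, -2.9, 3.1]
gripper_width: 18.1
```

```bash
python3 c.py -0.145 0.4
```

```text
predicted t,w [-0.077 -0.24 ]
meas -0.096 q96  est t -0.096 w -0.284 d -0.0021 G 0.1621
meas -0.108 q95  est t -0.109 w -0.274 d -0.0020 G 0.1619
clk 5.25 u 0.026 ueq 0.076 F [-0.9 -2.9  3.1] wid 18 posoff [-0.1  6.   0.3] ROT deg [ 0.2 -0.1  0. ]
cost 0.688 0.035
plan u [0.1  0.15 0.16 0.14 0.12 0.12 0.08 0.07 0.07 0.08 0.08 0.08 0.08 0.08
 0.08 0.08]  t [-0.156 -0.155 -0.142 -0.145 -0.145 -0.145] w [-0.03  0.02  0.   -0.    0.   -0.  ]
[[[0, 0, 0], [1, 10, -1], 1], [[0, 0, 0], [2, 17, -2], 1], [[0, 0, 0], [2, 18, -2], 1], [[0, 0, 0], [2, 16, -2], 1], [[0, 0, 0], [2, 13, -1], 1]]
```

Emit:
arm_command:
  increments:
    - [[0, 0, 0], [1, 10, -1], 1]
    - [[0, 0, 0], [2, 17, -2], 1]
    - [[0, 0, 0], [2, 18, -2], 1]
    - [[0, 0, 0], [2, 16, -2], 1]
    - [[0, 0, 0], [2, 13, -1], 1]

```text
clock: 5.75
position: [514.2, 89.1, 274.5]
ee_rot: [-0.705, 0.044, 0.706, 0.043]
contact_force: [-2.4, 3.0, 4.3]
gripper_width: 18.0
```

```bash
python3 c.py -0.145 0.4; python3 - <<'E'
import cv2
im=cv2.imread('pics/last.png'); cv2.imwrite('pics/h1.png',cv2.resize(im[140:300,240:400],None,fx=3.5,fy=3.5,interpolation=cv2.INTER_CUBIC))
E
```

```text
predicted t,w [-0.154  0.034]
meas -0.270 q92  est t -0.265 w -0.232 d -0.0076 G 0.1815
meas -0.285 q96  est t -0.281 w -0.255 d -0.0078 G 0.1826
clk 5.85 u 0.135 ueq 0.153 F [-2.4  3.   4.3] wid 18 posoff [-0.  20.1  0.3] ROT deg [ 0. -0. -0.]
cost 104.595 0.564
plan u [0.23 0.3  0.23 0.14 0.05 0.05 0.05 0.1  0.15 0.16 0.16 0.15 0.15 0.15
 0.15 0.15]  t [-0.27  -0.162 -0.136 -0.147 -0.145 -0.145] w [ 0.64  0.22 -0.04 -0.    0.    0.  ]
[[[0, 0, 0], [2, 13, -3], 1], [[0, 0, 0], [3, 23, -5], 1], [[0, 0, 0], [2, 14, -3], 1], [[0, 0, 0], [0, 1, 0], 1], [[0, 0, 0], [-1, -11, 1], 1]]
```

View pics/h1.png

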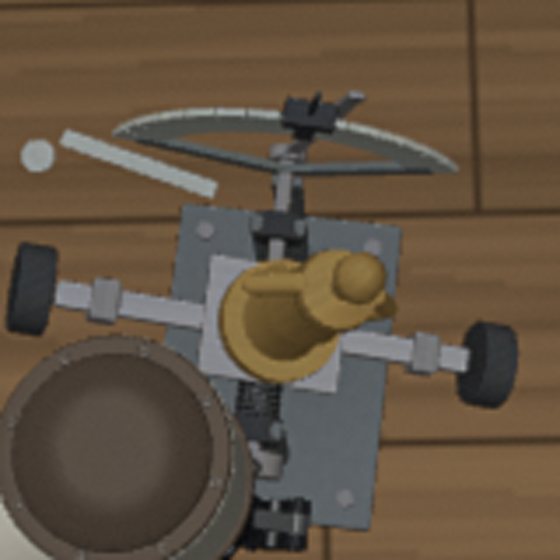

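Emit:
arm_command:
  increments:
    - [[0, 0, 0], [2, 13, -3], 1]
    - [[0, 0, 0], [3, 25, -6], 1]
    - [[0, 0, 0], [3, 25, -6], 1]
    - [[0, 0, 0], [2, 17, -4], 1]
    - [[0, 0, 0], [1, 8, -1], 1]

```text
clock: 6.35
position: [515.3, 97.4, 273.2]
ee_rot: [-0.705, 0.043, 0.706, 0.043]
contact_force: [-0.8, 3.1, -0.9]
gripper_width: 18.2
```

```bash
sed -i 's/\[.004\*\*2,.03\*\*2,.0015\*\*2,.002\*\*2\]/[.006**2,.07**2,.003**2,.003**2]/' c.py
python3 - <<'E'
import json,numpy as np
S=json.load(open('st.json')); t0,u0=S['knots'][0]
S['knots']=[(t0,u0)]+[(t0+.1*(i+1),float(np.arcsin(np.sin(u0)+a*1.008/140))) for i,a in enumerate((13,25,25,17,8))]
S['s']=[-.281,-.27,-.005,.172]; S['P']=np.diag([.01**2,.08**2,.006**2,.012**2]).tolist(); json.dump(S,open('st.json','w'))
E
python3 c.py -0.145 0.4
```

```text
predicted t,w [-0.028  0.73 ]
meas 0.062 q89  est t 0.029 w 1.008 d 0.0136 G 0.1570
meas 0.106 q98  est t 0.094 w 1.112 d 0.0170 G 0.1548
clk 6.45 u 0.196 ueq -0.098 F [-0.8  3.1 -0.9] wid 18 posoff [-0.  27.8  0.5] ROT deg [-0.  -0.  -0.1]
cost 39.577 15.803
plan u [ 0.08 -0.04 -0.15 -0.25 -0.22 -0.22 -0.15 -0.08 -0.06 -0.05 -0.06 -0.07
 -0.08 -0.08 -0.09 -0.1 ]  t [ 0.41   0.254 -0.055 -0.158 -0.171 -0.142] w [ 0.9  -0.88 -0.38 -0.09  0.01  0.02]
[[[0, 0, 0], [-2, -15, 2], 1], [[0, 0, 0], [-4, -31, 2], 1], [[0, 0, 0], [-6, -46, 1], 1], [[0, 0, 0], [-8, -60, -2], 1], [[0, 0, 0], [-7, -56, -1], 1]]
```

```bash
cat > fit.py <<'E'
import json; from h import *; from scipy.optimize import least_squares
S=json.load(open('st.json')); log=np.array(S['log']); log=log[log[:,0]>3.9]
print(log.round(3).tolist())
C=[(4.05,-.139,[-11,-18,-18,-15,-11]),(4.65,-.222,[8,15,22,29,33]),(5.25,.026,[10,17,18,16,13]),(5.85,.135,[13,25,25,17,8])]
kn=[(3.95,-.138)]
for c,u,ys in C: kn+=[(c,u)]+[(c+.1*(i+1),np.arcsin(np.sin(u)+1.008*y/140)) for i,y in enumerate(ys)]
kn+=[(6.5,.196)]; kn=np.array(kn)
tt=np.arange(3.95,6.42,.005)
def sim(p):
    t,w,d,G,K,C,I,lag=p; U=np.interp(tt-lag,kn[:,0],kn[:,1]); o=[]
    for i in range(len(tt)-1):
        o.append((t,w)); ud=(U[i+1]-U[i])/.005; w+=.005*(G*np.sin(t)-K*(t-U[i])-C*(w-ud)+d)/I; t+=.005*w
    o.append((t,w)); return np.array(o)
p0=np.array([.41,-.3,0,.163,.115,.025,.021,.03]); sg=np.array([.1,.3,.008,.015,.005,.002,.001,.03])
def f(x): 
    o=sim(x); return np.r_[(np.interp(log[:,0],tt,o[:,0])-log[:,1])/.008,(x-p0)/sg]
r=least_squares(f,p0,x_scale=sg,diff_step=1e-4); print(r.cost,r.x.round(4)); o=sim(r.x)
print('resid',(r.fun[:len(log)]*.008).round(3)); print('w',np.interp(log[:,0],tt,o[:,1]).round(2))
E
python3 fit.py
```

```text
[[3.95, 0.389, -0.139], [4.0, 0.374, -0.139], [4.55, 0.164, -0.226], [4.6, 0.143, -0.226], [5.15, -0.096, 0.026], [5.2, -0.108, 0.026], [5.75, -0.27, 0.135], [5.8, -0.285, 0.135], [6.35, 0.062, 0.196], [6.4, 0.106, 0.196]]
82.09040606343588 [ 0.3884 -0.3799  0.0109  0.1657  0.1279  0.0108  0.0194  0.1345]
resid [-0.001 -0.004  0.017  0.014 -0.031 -0.041  0.022  0.044 -0.015 -0.005]
w [-0.38 -0.35 -0.46 -0.48 -0.45 -0.41  0.11  0.15  1.03  1.11]
```

```bash
cat >> fit.py <<'E'
print('--- downweight near mark')
ww=np.where(abs(log[:,1]+.105)<.03,.05,.01)
def f2(x): 
    o=sim(x); return np.r_[(np.interp(log[:,0],tt,o[:,0])-log[:,1])/ww,(x-p0)/sg]
for fr in (0,1):
    if fr: sg[4:7]*=.2
    r=least_squares(f2,p0,x_scale=sg,diff_step=1e-4); print(r.cost,r.x.round(4)); o=sim(r.x)
    print('resid',(np.interp(log[:,0],tt,o[:,0])-log[:,1]).round(3)); print('w',np.interp(log[:,0],tt,o[:,1]).round(2))
E
python3 fit.py | tail -7; python3 - <<'E'
import sys; sys.argv=['x']
from h import *
im=cv2.imread('pics/last.png'); cv2.imwrite('pics/x.png',im)
REF=strip('top',cv2.imread('pics/top0.png')).astype(float); D=np.abs(strip('top',im).astype(float)-REF).sum(2); r=RG[::-1]
c=D[(r>133)&(r<147)].mean(0); j=(TG>-.1)&(TG<.25); print(np.c_[TG[j],c[j]][::3].round(2).tolist())
E
```

```text
--- downweight near mark
16.521861688511045 [ 0.3851 -0.052   0.0024  0.1299  0.1259  0.0209  0.0203  0.0487]
resid [-0.004  0.008  0.003 -0.008 -0.109 -0.118 -0.003  0.023 -0.004 -0.005]
w [-0.05 -0.08 -0.64 -0.66 -0.43 -0.39  0.18  0.2   0.86  0.85]
24.726025862094485 [ 0.3841  0.0571 -0.0007  0.0995  0.1158  0.0247  0.021   0.0678]
resid [-0.005  0.011  0.003 -0.012 -0.127 -0.135  0.002  0.029 -0.006 -0.012]
w [ 0.06 -0.   -0.7  -0.71 -0.42 -0.37  0.23  0.24  0.77  0.74]
[[-0.1, 8.15], [-0.08, 7.38], [-0.07, 8.92], [-0.05, 6.08], [-0.04, 10.69], [-0.02, 8.62], [-0.01, 6.62], [0.01, 9.31], [0.02, 8.15], [0.04, 6.23], [0.05, 9.15], [0.07, 45.85], [0.08, 84.15], [0.1, 94.15], [0.11, 99.23], [0.13, 97.31], [0.14, 62.69], [0.16, 19.77], [0.17, 7.62], [0.19, 7.38], [0.2, 7.69], [0.22, 7.15], [0.23, 7.46], [0.25, 7.38]]
```

```bash
sed -i 's/sg=.012/sg=.02/; s/umax=.09/umax=.11/' c.py
python3 - <<'E'
import json,numpy as np
S=json.load(open('st.json')); S['knots']=[]
S['s']=[.148,.9,-.003,.166]; S['P']=np.diag([.015**2,.1**2,.004**2,.008**2]).tolist(); json.dump(S,open('st.json','w'))
E
python3 c.py -0.145 0.35 0
```

```text
predicted t,w [0.148 0.9  ]
clk 6.45 u 0.185 ueq 0.090 F [-2.   1.7  4.2] wid 18 posoff [-0.  27.8  0.2] ROT deg [ 0.  -0.1  0. ]
cost 340.331 9.281
plan u [ 0.07 -0.04 -0.16 -0.24 -0.32 -0.32 -0.06  0.18  0.24  0.16  0.09  0.08
  0.09  0.1   0.1   0.08]  t [ 0.326  0.27  -0.108 -0.16  -0.146 -0.143] w [ 0.51 -0.93 -0.42  0.05 -0.    0.01]
[[[0, 0, 0], [-2, -16, 2], 1], [[0, 0, 0], [-4, -32, 2], 1], [[0, 0, 0], [-6, -47, 0], 1], [[0, 0, 0], [-8, -59, -2], 1], [[0, 0, 0], [-9, -70, -5], 1]]
```

Emit:
arm_command:
  increments:
    - [[0, 0, 0], [-2, -16, 2], 1]
    - [[0, 0, 0], [-4, -32, 2], 1]
    - [[0, 0, 0], [-6, -46, 0], 1]
    - [[0, 0, 0], [-7, -52, -1], 1]
    - [[0, 0, 0], [-7, -54, -1], 1]

```text
clock: 6.95
position: [507.9, 41.1, 272.9]
ee_rot: [-0.705, 0.044, 0.706, 0.043]
contact_force: [-2.1, 1.8, 4.1]
gripper_width: 18.4
```

```bash
python3 - <<'E'
import json,numpy as np
S=json.load(open('st.json')); t0,u0=S['knots'][0]
S['knots']=[(t0,u0)]+[(t0+.1*(i+1),float(np.arcsin(np.sin(u0)+a*1.008/140))) for i,a in enumerate((-16,-32,-46,-52,-54))]
json.dump(S,open('st.json','w'))
E
python3 c.py -0.145 0.35
```

```text
predicted t,w [ 0.387 -0.23 ]
meas 0.331 q85  est t 0.382 w -0.231 d -0.0031 G 0.1658
meas 0.305 q83  est t 0.363 w -0.278 d -0.0038 G 0.1649
clk 7.05 u -0.212 ueq 0.095 F [-2.1  1.8  4.1] wid 18 posoff [ -0.2 -27.6   0.4] ROT deg [ 0.  -0.   0.1]
cost 126.404 0.103
plan u [-0.22 -0.21 -0.2  -0.17 -0.16 -0.16 -0.11 -0.04  0.06  0.14  0.14  0.11
  0.09  0.09  0.09  0.1 ]  t [ 0.268  0.18  -0.007 -0.135 -0.148 -0.145] w [-0.35 -0.35 -0.36 -0.13  0.02 -0.  ]
[[[0, 0, 0], [0, -1, -1], 1], [[0, 0, 0], [0, 0, 0], 1], [[0, 0, 0], [0, 2, 0], 1], [[0, 0, 0], [1, 5, 1], 1], [[0, 0, 0], [1, 8, 1], 1]]
```

```bash
cat > rs.py <<'E'
import json,sys,numpy as np
S=json.load(open('st.json')); S['knots']=[]
S['s']=[float(a) for a in sys.argv[1:5]]; S['P']=np.diag([.015**2,.1**2,.004**2,.008**2]).tolist(); json.dump(S,open('st.json','w'))
E
sed -i 's/    for i in range(npic):/    P=P+np.diag([.006**2,.06**2,0,0])*bool(npic)\n    for i in range(npic):/' c.py
python3 rs.py .285 -.45 -.003 .166; python3 c.py -0.145 0.4 0
```

```text
predicted t,w [ 0.285 -0.45 ]
clk 7.05 u -0.213 ueq 0.090 F [-2.4 -0.4  5.5] wid 18 posoff [ -0.2 -27.6   0.5] ROT deg [ 0.1 -0.1  0.1]
cost 103.994 0.108
plan u [-0.18 -0.16 -0.14 -0.13 -0.13 -0.13 -0.04  0.09  0.15  0.14  0.1   0.08
  0.09  0.09  0.09  0.09]  t [ 0.18   0.082 -0.102 -0.151 -0.143 -0.145] w [-0.4  -0.4  -0.26  0.01  0.    0.  ]
[[[0, 0, 0], [1, 4, 0], 1], [[0, 0, 0], [1, 7, 1], 1], [[0, 0, 0], [1, 10, 1], 1], [[0, 0, 0], [2, 11, 1], 1], [[0, 0, 0], [2, 11, 2], 1]]
```

Emit:
arm_command:
  increments:
    - [[0, 0, 0], [1, 4, 0], 1]
    - [[0, 0, 0], [1, 7, 1], 1]
    - [[0, 0, 0], [1, 10, 1], 1]
    - [[0, 0, 0], [2, 11, 1], 1]
    - [[0, 0, 0], [2, 11, 2], 1]

```text
clock: 7.55
position: [509.2, 51.3, 274.8]
ee_rot: [-0.704, 0.045, 0.707, 0.043]
contact_force: [-1.3, -3.1, 1.4]
gripper_width: 18.0
```

```bash
python3 c.py -0.145 0.35 3
```

```text
predicted t,w [ 0.082 -0.409]
meas 0.048 q92  est t 0.052 w -0.468 d -0.0039 G 0.1652
meas 0.024 q92  est t 0.026 w -0.489 d -0.0041 G 0.1651
meas 0.000 q91  est t 0.001 w -0.507 d -0.0041 G 0.1651
clk 7.70 u -0.138 ueq 0.098 F [-1.3 -3.1  1.4] wid 18 posoff [ -0.2 -17.2   0.4] ROT deg [ 0.2 -0.2  0.1]
cost 0.751 0.047
plan u [-0.03  0.07  0.13  0.17  0.18  0.18  0.13  0.1   0.09  0.1   0.1   0.1
  0.1   0.1   0.1   0.1 ]  t [-0.12  -0.15  -0.144 -0.145 -0.145 -0.145] w [-0.24 -0.03  0.01 -0.    0.   -0.  ]
[[[0, 0, 0], [2, 15, 1], 1], [[0, 0, 0], [4, 28, 1], 1], [[0, 0, 0], [5, 37, 0], 1], [[0, 0, 0], [6, 42, -1], 1], [[0, 0, 0], [6, 43, -1], 1]]
```

Emit:
arm_command:
  increments:
    - [[0, 0, 0], [2, 15, 1], 1]
    - [[0, 0, 0], [4, 28, 1], 1]
    - [[0, 0, 0], [5, 37, 0], 1]
    - [[0, 0, 0], [6, 43, -1], 1]
    - [[0, 0, 0], [6, 45, -1], 1]

```text
clock: 8.2
position: [515.3, 97.4, 273.2]
ee_rot: [-0.704, 0.045, 0.707, 0.042]
contact_force: [-1.6, -1.6, 1.6]
gripper_width: 18.0
```

```bash
python3 c.py -0.145 0.35 3
```

```text
predicted t,w [-0.149 -0.01 ]
meas -0.194 q95  est t -0.191 w -0.097 d -0.0061 G 0.1653
meas -0.203 q97  est t -0.200 w -0.087 d -0.0064 G 0.1653
meas -0.210 q101  est t -0.206 w -0.079 d -0.0066 G 0.1655
clk 8.35 u 0.196 ueq 0.120 F [-1.6 -1.6  1.6] wid 18 posoff [-0.  29.2  0.3] ROT deg [ 0.2 -0.2  0. ]
cost 1.507 0.168
plan u [0.27 0.29 0.25 0.19 0.13 0.13 0.1  0.1  0.12 0.12 0.12 0.12 0.12 0.12
 0.12 0.12]  t [-0.188 -0.157 -0.141 -0.146 -0.145 -0.145] w [ 0.16  0.07 -0.01 -0.    0.    0.  ]
[[[0, 0, 0], [1, 10, -3], 1], [[0, 0, 0], [2, 13, -3], 1], [[0, 0, 0], [1, 7, -2], 1], [[0, 0, 0], [0, -1, 0], 1], [[0, 0, 0], [-1, -8, 1], 1]]
```

Emit:
arm_command:
  increments:
    - [[0, 0, 0], [1, 10, -3], 1]
    - [[0, 0, 0], [2, 13, -3], 1]
    - [[0, 0, 0], [1, 7, -2], 1]
    - [[0, 0, 0], [0, 0, 0], 1]
    - [[0, 0, 0], [-1, -7, 1], 1]

```text
clock: 8.85
position: [514.5, 90.9, 274.2]
ee_rot: [-0.705, 0.044, 0.707, 0.043]
contact_force: [-2.9, 3.2, 3.6]
gripper_width: 18.3
```

```bash
python3 c.py -0.145 0.35 3
```

```text
predicted t,w [-0.156  0.085]
meas -0.233 q104  est t -0.228 w -0.065 d -0.0097 G 0.1680
meas -0.240 q101  est t -0.236 w -0.085 d -0.0100 G 0.1681
meas -0.248 q100  est t -0.244 w -0.105 d -0.0102 G 0.1683
clk 9.00 u 0.148 ueq 0.155 F [-2.9  3.2  3.6] wid 18 posoff [-0.  21.7  0.4] ROT deg [-0.  -0.1  0. ]
cost 5.232 0.421
plan u [0.26 0.35 0.35 0.29 0.22 0.22 0.12 0.11 0.14 0.16 0.16 0.16 0.15 0.15
 0.16 0.16]  t [-0.233 -0.181 -0.136 -0.146 -0.145 -0.145] w [ 0.21  0.15  0.   -0.01  0.   -0.  ]
[[[0, 0, 0], [2, 16, -4], 1], [[0, 0, 0], [4, 28, -7], 1], [[0, 0, 0], [4, 28, -7], 1], [[0, 0, 0], [3, 20, -5], 1], [[0, 0, 0], [1, 11, -2], 1]]
```

```bash
cat > fit.py <<'E'
import json; from h import *; from scipy.optimize import least_squares
S=json.load(open('st.json')); log=np.array(S['log']); log=log[log[:,0]>3.9]
C=[(3.35,.110,[-8,-15,-21,-27,-32]),(4.05,-.139,[-11,-18,-18,-15,-11]),(4.65,-.222,[8,15,22,29,33]),(5.25,.026,[10,17,18,16,13]),(5.85,.135,[13,25,25,17,8]),
(6.45,.190,[-16,-32,-46,-52,-54]),(7.05,-.213,[4,7,10,11,11]),(7.7,-.138,[15,28,37,43,45]),(8.35,.196,[10,13,7,0,-7])]
kn=[(3.3,.11)]
for c,u,ys in C: kn+=[(c,u)]+[(c+.1*(i+1),np.arcsin(np.sin(u)+1.008*y/140)) for i,y in enumerate(ys)]
kn+=[(9.1,.148)]; kn=np.array(kn); h=.01
segs=[(3.95,6.42),(7.0,8.99)]
def sim(a,b,t,w,d,G,K,C,I,lag):
    tt=np.arange(a,b,h); U=np.interp(tt-lag,kn[:,0],kn[:,1]); o=[]
    for i in range(len(tt)):
        o.append((t,w)); ud=(U[min(i+1,len(tt)-1)]-U[i])/h; w+=h*(G*np.sin(t)-K*(t-U[i])-C*(w-ud)+d)/I; t+=h*w
    return tt,np.array(o)
p0=np.array([.39,-.3,.33,-.45,0,.163,.115,.025,.021,.0])
def run(sg,show=1):
    def f(x):
        r=[]
        for j,(a,b) in enumerate(segs):
            L=log[(log[:,0]>=a-.001)&(log[:,0]<b)]; tt,o=sim(a,b,*x[2*j:2*j+2],*x[4:]); r.append((np.interp(L[:,0],tt,o[:,0])-L[:,1]))
        return np.r_[np.hstack(r)/.01,(x-p0)/sg]
    r=least_squares(f,p0,x_scale=sg,diff_step=1e-4); print(r.cost.round(1),r.x.round(4)); print((r.fun[:-10]*.01).round(3))
    for j,(a,b) in enumerate(segs): tt,o=sim(a,b,*r.x[2*j:2*j+2],*r.x[4:]); print(a,'w',o[::20,1].round(2))
s=np.array([.05,.3,.05,.3,.01,.02,.003,.002,.001,.0001]); run(s)
s[9]=.1; run(s); s[6:9]=[.03,.02,.005]; run(s)
E
python3 fit.py
```

```text
205.9 [ 0.3963 -0.6183  0.3197 -0.6937  0.0069  0.2159  0.1221  0.0075  0.0164
 -0.    ]
[ 0.007 -0.006 -0.011 -0.01   0.014  0.01   0.09   0.105 -0.028 -0.028
  0.015 -0.016 -0.016 -0.015 -0.045 -0.047 -0.05  -0.003  0.011  0.028]
3.95 w [-0.62 -0.38 -0.38 -0.39 -0.42 -0.39 -0.32 -0.24 -0.09 -0.01  0.15  0.52
  0.82]
7.0 w [-0.69 -0.54 -0.46 -0.47 -0.5  -0.38 -0.23 -0.11  0.09  0.16]
195.6 [ 0.4046 -0.9539  0.3203 -0.7726  0.0174  0.1895  0.1219  0.0088  0.017
  0.39  ]
[ 0.015 -0.013 -0.029 -0.019  0.038  0.031  0.067  0.084 -0.033 -0.028
  0.015 -0.013 -0.01  -0.007 -0.036 -0.047 -0.057 -0.018  0.013  0.05 ]
3.95 w [-0.95 -0.53 -0.3  -0.22 -0.3  -0.35 -0.38 -0.32 -0.19 -0.02  0.25  0.48
  0.87]
7.0 w [-0.77 -0.53 -0.45 -0.42 -0.39 -0.41 -0.4  -0.2   0.05  0.32]
53.6 [ 0.4053 -0.5337  0.3028 -0.5175  0.0217  0.1857  0.0797 -0.0411  0.0204
 -0.5001]
[ 0.016  0.005 -0.019 -0.02   0.01   0.009  0.022  0.032 -0.022  0.012
 -0.002  0.014  0.011  0.01  -0.024 -0.027 -0.028 -0.012  0.     0.015]
3.95 w [-0.53 -0.39 -0.42 -0.43 -0.34 -0.43 -0.29 -0.15 -0.4  -0.19  0.05  0.7
  1.44]
7.0 w [-0.52 -0.3  -0.5  -0.52 -0.41 -0.46 -0.27 -0.06 -0.01  0.06]
```

```bash
sed -i 's/w+=h\*(G\*np.sin(t)-K\*(t-U\[i\])-C\*(w-ud)+d)\/I; t+=h\*w/w+=h*(G*np.sin(t)-K*(t-U[i])-C*(w-ud)+d)\/I; t+=h*w; j=min(i+1,len(tt)-1)\n        if t-U[j]<-.6: t=U[j]-.6; w=max(w,ud)/' fit.py; python3 fit.py
```

```text
48.2 [ 0.3906 -0.4347  0.3061 -0.5373  0.0019  0.1965  0.1159  0.0112  0.0215
 -0.    ]
[ 0.001 -0.004  0.003  0.003  0.005 -0.002 -0.002  0.001 -0.045 -0.036
  0.001  0.002  0.003  0.004 -0.014 -0.016 -0.019 -0.005  0.004  0.015]
3.95 w [-0.43 -0.34 -0.38 -0.41 -0.45 -0.43 -0.38 -0.34 -0.25 -0.26 -0.21  0.97
  1.03]
7.0 w [-0.54 -0.47 -0.43 -0.46 -0.47 -0.35 -0.23 -0.12  0.03  0.05]
8.1 [ 0.3849 -0.1542  0.3115 -0.496  -0.0085  0.1808  0.115   0.0199  0.0218
 -0.1196]
[-0.004  0.002  0.008  0.005  0.002 -0.005 -0.002  0.001 -0.001 -0.01
  0.007 -0.005 -0.009 -0.012  0.003  0.003  0.003 -0.001 -0.     0.002]
3.95 w [-0.15 -0.32 -0.41 -0.49 -0.47 -0.42 -0.39 -0.28 -0.27 -0.29  0.9   0.81
  0.72]
7.0 w [-0.5  -0.47 -0.49 -0.56 -0.41 -0.26 -0.19 -0.03 -0.02 -0.1 ]
53.6 [ 0.4053 -0.5337  0.3028 -0.5175  0.0217  0.1857  0.0797 -0.0411  0.0204
 -0.5001]
[ 0.016  0.005 -0.019 -0.02   0.01   0.009  0.022  0.032 -0.022  0.012
 -0.002  0.014  0.011  0.01  -0.024 -0.027 -0.028 -0.012  0.     0.015]
3.95 w [-0.53 -0.39 -0.42 -0.43 -0.34 -0.43 -0.29 -0.15 -0.4  -0.19  0.05  0.7
  1.44]
7.0 w [-0.52 -0.3  -0.5  -0.52 -0.41 -0.46 -0.27 -0.06 -0.01  0.06]
```

```bash
python3 - <<'E'
s=open('c.py').read()
s=s.replace("Ks,Cd,L=.021,.115,.025","Ks,Cd,L=.0215,.115,.021")
s=s.replace("tk=np.r_[np.arange(.1,.51,.1),.6","tk=np.r_[np.arange(.04,.45,.1),.65").replace("(now+.1*(i+1),a)","(now+.1*(i+1)-.06,a)")
s=s.replace("[.006**2,.07**2,.003**2,.003**2]","[.005**2,.05**2,.0015**2,.0015**2]").replace("sg=.02;","sg=.013;").replace("[.006**2,.06**2,0,0]","[.004**2,.03**2,0,0]")
s=s.replace("e=np.interp(ti,tt,o[:,0])-ref;","e=np.interp(ti,tt,o[:,0])-ref; tw=e+ref-np.interp(ti,np.r_[0,tk],np.r_[u,uu])*(goal<.3);")
s=s.replace("3*np.clip(abs(w)-.9,0,None)]","3*np.clip(abs(w)-.9,0,None),5*np.clip(-tw-.52,0,None)]")
s=s.replace("ti=np.arange(.05,","ti=np.arange(.05,")
open('c.py','w').write(s)
E
python3 rs.py -.251 -.13 -.0085 .181; sed -i 's/.004\*\*2,.008\*\*2/.003**2,.005**2/' rs.py; python3 c.py -0.145 0.3 0
```

```text
predicted t,w [-0.251 -0.13 ]
clk 9.00 u 0.141 ueq 0.156 F [-2.6  0.9  4. ] wid 18 posoff [-0.  21.7  0.3] ROT deg [ 0.1 -0.1  0.1]
cost 4.522 0.84
plan u [0.19 0.29 0.31 0.3  0.29 0.29 0.18 0.1  0.11 0.15 0.17 0.16 0.16 0.15
 0.16 0.16]  t [-0.252 -0.222 -0.141 -0.143 -0.146 -0.145] w [ 0.08  0.16  0.08 -0.03  0.   -0.  ]
[[[0, 0, 0], [1, 6, -1], 1], [[0, 0, 0], [3, 21, -5], 1], [[0, 0, 0], [3, 22, -5], 1], [[0, 0, 0], [3, 21, -5], 1], [[0, 0, 0], [3, 21, -5], 1]]
```

Emit:
arm_command:
  increments:
    - [[0, 0, 0], [1, 10, -2], 1]
    - [[0, 0, 0], [3, 21, -5], 1]
    - [[0, 0, 0], [3, 22, -5], 1]
    - [[0, 0, 0], [3, 21, -5], 1]
    - [[0, 0, 0], [3, 21, -5], 1]

```text
clock: 9.5
position: [517.3, 112.4, 269.1]
ee_rot: [-0.705, 0.044, 0.707, 0.044]
contact_force: [-3.7, 4.4, 4.2]
gripper_width: 18.5
```

```bash
python3 c.py -0.145 0.3 2
```

```text
predicted t,w [-0.222  0.176]
meas -0.085 q97  est t -0.093 w 0.458 d -0.0047 G 0.1772
meas -0.054 q97  est t -0.060 w 0.522 d -0.0042 G 0.1768
clk 9.60 u 0.308 ueq 0.114 F [-3.7  4.4  4.2] wid 18 posoff [ 0.1 44.4  0.1] ROT deg [-0.  -0.1  0. ]
cost 223.89 7.409
plan u [ 0.26  0.12 -0.01 -0.13 -0.25 -0.25 -0.2   0.07  0.23  0.2   0.13  0.1
  0.1   0.12  0.12  0.11]  t [ 0.079  0.093 -0.083 -0.16  -0.142 -0.145] w [ 0.29 -0.14 -0.38  0.02  0.01  0.  ]
[[[0, 0, 0], [-1, -7, 2], 1], [[0, 0, 0], [-3, -25, 6], 1], [[0, 0, 0], [-6, -44, 7], 1], [[0, 0, 0], [-8, -61, 5], 1], [[0, 0, 0], [-10, -77, 2], 1]]
```

```bash
python3 - <<'E'
s=open('fit.py').read()
s=s.replace("(8.35,.196,[10,13,7,0,-7])]","(8.35,.196,[10,13,7,0,-7]),(9.0,.145,[10,21,22,21,21])]").replace("(9.1,.148)","(9.7,.305)").replace("(7.0,8.99)","(7.0,9.59)")
s=s.replace("C,I,lag):","C,I,lag,st):").replace("<-.6: t=U[j]-.6","<-st: t=U[j]-st").replace(".021,.0])",".021,-.05,.56])").replace("[:-10]","[:-11]")
s=s[:s.index("s=np.array([.05")]+"s=np.array([.05,.3,.05,.3,.01,.02,.003,.002,.001,.03,.04]); run(s)\ns[5:9]=[.03,.02,.01,.004]; run(s)\np0[10]=.7;s[10]=.001; run(s)\n"
open('fit.py','w').write(s)
E
python3 fit.py
```

```text
458.3 [ 0.3519  0.2585  0.3592 -0.4136 -0.0144  0.0998  0.0973  0.0433  0.0243
  0.1967  0.4973]
[-0.037 -0.012  0.054  0.043 -0.036 -0.044  0.006  0.02  -0.136 -0.138
  0.054  0.007  0.003 -0.    -0.044 -0.039 -0.034  0.05   0.064  0.078
 -0.025 -0.041]
3.95 w [ 0.26 -0.06 -0.39 -0.62 -0.62 -0.57 -0.42 -0.29 -0.15 -0.03 -0.08  0.95
  0.88]
7.0 w [-0.41 -0.58 -0.58 -0.55 -0.57 -0.4  -0.11  0.02  0.12  0.21  0.04 -0.
  0.28]
39.9 [ 0.3821 -0.1064  0.3067 -0.4332 -0.0126  0.1181  0.0977  0.0344  0.0344
  0.0066  0.5416]
[-0.007  0.002  0.012  0.008 -0.01  -0.017  0.003  0.008 -0.044 -0.056
  0.002 -0.    -0.002 -0.004 -0.002 -0.002 -0.002 -0.001  0.001  0.006
  0.002 -0.004]
3.95 w [-0.11 -0.28 -0.45 -0.49 -0.51 -0.45 -0.38 -0.3  -0.21 -0.22 -0.1   0.88
  0.67]
7.0 w [-0.43 -0.47 -0.48 -0.51 -0.46 -0.28 -0.18 -0.09  0.01 -0.05 -0.08  0.09
  0.53]
130.5 [ 3.806e-01  3.491e-01  2.821e-01 -1.411e-01  5.000e-04 -1.550e-02
 -7.900e-03 -1.500e-03  3.000e-04  1.131e-01  7.000e-01]
[-0.009  0.021  0.03   0.023  0.038  0.03  -0.013 -0.003  0.025 -0.027
 -0.023  0.001 -0.026 -0.052 -0.003  0.008  0.021  0.005 -0.009 -0.013
  0.025 -0.027]
3.95 w [ 0.35 -0.34 -0.48 -0.54 -0.44 -0.33 -0.38 -0.24 -0.47 -0.26  0.94  0.9
 -0.02]
7.0 w [-0.14 -0.18 -0.63 -1.01 -0.4  -0.06  0.03  0.29 -0.07 -0.54  0.05  0.75
  0.22]
```

```bash
sed -i 's/Ks,Cd,L=.0215,.115,.021/Ks,Cd,L=.0225,.113,.025/; s/>.6: t=U\[i+1\]+sg\*.6/>.545: t=U[i+1]+sg*.545/; s/np.clip(-tw-.52/np.clip(-tw-.45/; s/-.06,a) for/-.03,a) for/; s/np.arange(.04,.45,.1)/np.arange(.07,.48,.1)/' c.py; sed -i 's/.003\*\*2,.005\*\*2/.005**2,.01**2/' rs.py
python3 rs.py -.028 .58 -.008 .166; python3 c.py -0.11 0.3 0
```

```text
predicted t,w [-0.028  0.58 ]
clk 9.60 u 0.308 ueq 0.122 F [-3.6  4.1  3.7] wid 18 posoff [ 0.1 44.4  0.1] ROT deg [-0.  -0.1  0.1]
cost 25.726 4.113
plan u [ 0.22  0.1  -0.02 -0.14 -0.25 -0.25 -0.07  0.16  0.21  0.16  0.12  0.11
  0.12  0.12  0.12  0.12]  t [ 0.078  0.077 -0.096 -0.117 -0.107 -0.11 ] w [ 0.25 -0.24 -0.23  0.04 -0.    0.  ]
[[[0, 0, 0], [-2, -12, 3], 1], [[0, 0, 0], [-4, -28, 6], 1], [[0, 0, 0], [-6, -45, 6], 1], [[0, 0, 0], [-8, -61, 5], 1], [[0, 0, 0], [-10, -76, 2], 1]]
```

Emit:
arm_command:
  increments:
    - [[0, 0, 0], [-2, -12, 3], 1]
    - [[0, 0, 0], [-4, -28, 6], 1]
    - [[0, 0, 0], [-6, -45, 6], 1]
    - [[0, 0, 0], [-8, -59, 5], 1]
    - [[0, 0, 0], [-9, -67, 4], 1]

```text
clock: 10.1
position: [508.4, 45.0, 273.6]
ee_rot: [-0.705, 0.044, 0.707, 0.044]
contact_force: [-3.2, 2.2, 5.8]
gripper_width: 17.9
```

```bash
python3 - <<'E'
import json,numpy as np
S=json.load(open('st.json')); t0,u0=S['knots'][0]
S['knots']=[(t0,u0)]+[(t0+.1*(i+1)-.03,float(np.arcsin(np.sin(u0)+a*1.01/140))) for i,a in enumerate((-12,-28,-45,-59,-67))]
json.dump(S,open('st.json','w'))
E
python3 c.py -0.11 0.3 2
```

```text
predicted t,w [ 0.086 -0.144]
meas 0.171 q85  est t 0.166 w 0.026 d -0.0044 G 0.1666
meas 0.171 q86  est t 0.169 w -0.002 d -0.0042 G 0.1667
clk 10.20 u -0.184 ueq 0.089 F [-3.2  2.2  5.8] wid 18 posoff [ -0.2 -24.4   0.3] ROT deg [-0.1 -0.1  0.1]
cost 77.959 0.203
plan u [-0.24 -0.27 -0.25 -0.18 -0.11 -0.11  0.02  0.15  0.15  0.11  0.08  0.08
  0.09  0.09  0.09  0.09]  t [ 0.115  0.035 -0.106 -0.114 -0.108 -0.11 ] w [-0.32 -0.31 -0.14  0.03 -0.    0.  ]
[[[0, 0, 0], [-1, -7, -2], 1], [[0, 0, 0], [-1, -11, -3], 1], [[0, 0, 0], [-1, -8, -2], 1], [[0, 0, 0], [0, 2, 0], 1], [[0, 0, 0], [2, 10, 1], 1]]
```

Emit:
arm_command:
  increments:
    - [[0, 0, 0], [-1, -7, -2], 1]
    - [[0, 0, 0], [-1, -11, -3], 1]
    - [[0, 0, 0], [-1, -8, -2], 1]
    - [[0, 0, 0], [0, 2, 0], 1]
    - [[0, 0, 0], [2, 10, 1], 1]

```text
clock: 10.7
position: [509.6, 54.1, 274.9]
ee_rot: [-0.704, 0.045, 0.707, 0.043]
contact_force: [-6.6, -1.4, 7.4]
gripper_width: 18.1
```

```bash
python3 c.py -0.11 0.3 2
```

```text
predicted t,w [ 0.035 -0.311]
meas 0.027 q90  est t 0.027 w -0.329 d -0.0046 G 0.1664
meas 0.009 q92  est t 0.009 w -0.350 d -0.0047 G 0.1664
clk 10.80 u -0.118 ueq 0.093 F [-6.6 -1.4  7.4] wid 18 posoff [ -0.1 -13.5   0.4] ROT deg [ 0.1 -0.2  0.1]
cost 0.541 0.026
plan u [-0.06  0.01  0.07  0.12  0.14  0.14  0.12  0.1   0.09  0.09  0.09  0.09
  0.09  0.09  0.09  0.09]  t [-0.081 -0.109 -0.111 -0.109 -0.11  -0.11 ] w [-0.2  -0.05  0.01 -0.    0.   -0.  ]
[[[0, 0, 0], [1, 7, 0], 1], [[0, 0, 0], [2, 17, 1], 1], [[0, 0, 0], [3, 25, 0], 1], [[0, 0, 0], [4, 32, 0], 1], [[0, 0, 0], [5, 35, -1], 1]]
```

Emit:
arm_command:
  increments:
    - [[0, 0, 0], [1, 8, 0], 1]
    - [[0, 0, 0], [2, 19, 1], 1]
    - [[0, 0, 0], [4, 28, 0], 1]
    - [[0, 0, 0], [4, 34, 0], 1]
    - [[0, 0, 0], [5, 37, -1], 1]

```text
clock: 11.3
position: [514.7, 93.0, 273.8]
ee_rot: [-0.704, 0.044, 0.708, 0.043]
contact_force: [-3.2, -1.2, 7.0]
gripper_width: 17.8
```

```bash
cat > kn.py <<'E'
import json,sys,numpy as np
S=json.load(open('st.json')); t0,u0=S['knots'][0]
S['knots']=[(t0,u0)]+[(t0+.1*(i+1)-.03,float(np.arcsin(np.sin(u0)+float(a)*1.008/140))) for i,a in enumerate(sys.argv[1:6])]
json.dump(S,open('st.json','w'))
E
python3 kn.py 8 19 28 34 37; python3 c.py -0.11 0.3 2
```

```text
predicted t,w [-0.102 -0.011]
meas -0.138 q80  est t -0.135 w -0.079 d -0.0061 G 0.1673
meas -0.150 q81  est t -0.145 w -0.082 d -0.0065 G 0.1677
clk 11.40 u 0.164 ueq 0.110 F [-3.2 -1.2  7. ] wid 18 posoff [-0.1 25.1  0.2] ROT deg [ 0.1 -0.3  0. ]
cost 0.402 0.098
plan u [0.21 0.24 0.22 0.17 0.13 0.13 0.1  0.09 0.1  0.11 0.11 0.11 0.11 0.11
 0.11 0.11]  t [-0.139 -0.122 -0.106 -0.11  -0.11  -0.11 ] w [ 0.09  0.04  0.   -0.01  0.   -0.  ]
[[[0, 0, 0], [1, 6, -1], 1], [[0, 0, 0], [1, 10, -2], 1], [[0, 0, 0], [1, 7, -2], 1], [[0, 0, 0], [0, 1, 0], 1], [[0, 0, 0], [-1, -5, 0], 1]]
```

Emit:
arm_command:
  increments:
    - [[0, 0, 0], [1, 8, -2], 1]
    - [[0, 0, 0], [2, 14, -3], 1]
    - [[0, 0, 0], [2, 14, -3], 1]
    - [[0, 0, 0], [1, 9, -2], 1]
    - [[0, 0, 0], [0, 4, -1], 1]

```text
clock: 11.9
position: [515.3, 97.9, 273.0]
ee_rot: [-0.705, 0.043, 0.707, 0.043]
contact_force: [0.2, 2.8, 2.4]
gripper_width: 17.9
```

```bash
python3 kn.py 8 14 14 9 4; python3 c.py -0.13 0.3 2
```

```text
predicted t,w [-0.086  0.191]
meas -0.115 q91  est t -0.113 w 0.135 d -0.0075 G 0.1699
meas -0.112 q94  est t -0.109 w 0.138 d -0.0076 G 0.1702
clk 12.00 u 0.199 ueq 0.133 F [0.2 2.8 2.4] wid 18 posoff [-0.1 28.8  0.4] ROT deg [-0.1 -0.1 -0.1]
cost 0.608 0.135
plan u [0.12 0.05 0.03 0.06 0.09 0.09 0.14 0.15 0.14 0.13 0.13 0.13 0.13 0.13
 0.13 0.13]  t [-0.097 -0.113 -0.135 -0.13  -0.13  -0.13 ] w [-0.07 -0.05 -0.01  0.01 -0.    0.  ]
[[[0, 0, 0], [-1, -10, 1], 1], [[0, 0, 0], [-2, -20, 2], 1], [[0, 0, 0], [-3, -22, 2], 1], [[0, 0, 0], [-2, -18, 2], 1], [[0, 0, 0], [-2, -13, 2], 1]]
```

Emit:
arm_command:
  increments:
    - [[0, 0, 0], [-1, -8, 1], 1]
    - [[0, 0, 0], [-2, -15, 2], 1]
    - [[0, 0, 0], [-2, -16, 2], 1]
    - [[0, 0, 0], [-2, -13, 2], 1]
    - [[0, 0, 0], [-1, -10, 1], 1]

```text
clock: 12.5
position: [513.8, 86.0, 274.7]
ee_rot: [-0.704, 0.045, 0.707, 0.043]
contact_force: [-4.7, -0.5, 9.8]
gripper_width: 18.2
```

```bash
python3 kn.py -8 -15 -16 -13 -10; python3 c.py -0.13 0.3 2
```

```text
predicted t,w [-0.079  0.034]
meas -0.142 q54  est t -0.137 w -0.081 d -0.0096 G 0.1727
meas -0.151 q64  est t -0.147 w -0.101 d -0.0098 G 0.1729
clk 12.60 u 0.113 ueq 0.155 F [-4.7 -0.5  9.8] wid 18 posoff [-0.1 18.3  0.1] ROT deg [ 0.1 -0.2  0.1]
cost 1.274 0.076
plan u [0.17 0.23 0.23 0.21 0.18 0.18 0.15 0.14 0.15 0.16 0.16 0.16 0.15 0.15
 0.15 0.15]  t [-0.154 -0.141 -0.127 -0.13  -0.13  -0.13 ] w [ 0.05  0.04  0.   -0.01  0.   -0.  ]
[[[0, 0, 0], [1, 8, -1], 1], [[0, 0, 0], [2, 15, -3], 1], [[0, 0, 0], [2, 16, -3], 1], [[0, 0, 0], [2, 12, -2], 1], [[0, 0, 0], [1, 9, -1], 1]]
```

Emit:
arm_command:
  increments:
    - [[0, 0, 0], [1, 9, -1], 1]
    - [[0, 0, 0], [2, 17, -3], 1]
    - [[0, 0, 0], [2, 18, -3], 1]
    - [[0, 0, 0], [2, 15, -3], 1]
    - [[0, 0, 0], [1, 11, -2], 1]

```text
clock: 13.1
position: [515.4, 98.9, 272.8]
ee_rot: [-0.705, 0.043, 0.707, 0.043]
contact_force: [0.8, 2.9, 2.2]
gripper_width: 18.0
```

```bash
python3 kn.py 9 17 18 15 11; python3 c.py -0.13 0.3 2
```

```text
predicted t,w [-0.131  0.089]
meas -0.129 q85  est t -0.129 w 0.092 d -0.0097 G 0.1729
meas -0.117 q86  est t -0.120 w 0.111 d -0.0095 G 0.1727
clk 13.20 u 0.207 ueq 0.153 F [0.8 2.9 2.2] wid 18 posoff [-0.1 29.9  0.3] ROT deg [-0.1 -0.1 -0. ]
cost 3.021 0.066
plan u [0.15 0.09 0.08 0.1  0.13 0.13 0.15 0.17 0.16 0.15 0.15 0.15 0.15 0.15
 0.15 0.15]  t [-0.108 -0.119 -0.133 -0.13  -0.13  -0.13 ] w [-0.04 -0.03 -0.    0.01 -0.    0.  ]
[[[0, 0, 0], [-1, -7, 1], 1], [[0, 0, 0], [-2, -15, 2], 1], [[0, 0, 0], [-2, -16, 2], 1], [[0, 0, 0], [-2, -14, 2], 1], [[0, 0, 0], [-1, -10, 2], 1]]
```

Model is now well matched; following the plan.

Emit:
arm_command:
  increments:
    - [[0, 0, 0], [-1, -7, 1], 1]
    - [[0, 0, 0], [-2, -14, 2], 1]
    - [[0, 0, 0], [-2, -15, 2], 1]
    - [[0, 0, 0], [-2, -13, 2], 1]
    - [[0, 0, 0], [-1, -10, 2], 1]

```text
clock: 13.7
position: [513.9, 87.0, 274.8]
ee_rot: [-0.704, 0.045, 0.707, 0.043]
contact_force: [-0.3, -1.3, 2.9]
gripper_width: 18.2
```

```bash
python3 kn.py -7 -14 -15 -13 -10; python3 c.py -0.13 0.3 2
```

```text
predicted t,w [-0.109 -0.022]
meas -0.128 q86  est t -0.126 w -0.056 d -0.0101 G 0.1731
meas -0.137 q80  est t -0.134 w -0.074 d -0.0103 G 0.1731
clk 13.80 u 0.120 ueq 0.160 F [-0.3 -1.3  2.9] wid 18 posoff [-0.1 19.4  0.2] ROT deg [ 0.1 -0.2  0.1]
cost 0.169 0.024
plan u [0.16 0.19 0.2  0.19 0.18 0.18 0.16 0.15 0.16 0.16 0.16 0.16 0.16 0.16
 0.16 0.16]  t [-0.143 -0.137 -0.128 -0.13  -0.13  -0.13 ] w [ 0.02  0.02  0.   -0.    0.   -0.  ]
[[[0, 0, 0], [1, 5, -1], 1], [[0, 0, 0], [1, 9, -2], 1], [[0, 0, 0], [1, 11, -2], 1], [[0, 0, 0], [1, 9, -2], 1], [[0, 0, 0], [1, 7, -1], 1]]
```

Emit:
arm_command:
  increments:
    - [[0, 0, 0], [1, 6, -1], 1]
    - [[0, 0, 0], [1, 11, -2], 1]
    - [[0, 0, 0], [1, 12, -2], 1]
    - [[0, 0, 0], [1, 10, -2], 1]
    - [[0, 0, 0], [1, 8, -1], 1]

```text
clock: 14.3
position: [515.1, 96.6, 273.4]
ee_rot: [-0.704, 0.043, 0.707, 0.043]
contact_force: [2.0, 1.8, -0.3]
gripper_width: 18.0
```

```bash
python3 kn.py 6 11 12 10 8; python3 c.py -0.13 0.3 2
```

```text
predicted t,w [-0.133  0.042]
meas -0.129 q81  est t -0.130 w 0.048 d -0.0102 G 0.1731
meas -0.121 q87  est t -0.124 w 0.062 d -0.0101 G 0.1730
clk 14.40 u 0.190 ueq 0.158 F [ 2.   1.8 -0.3] wid 18 posoff [-0.1 27.9  0.4] ROT deg [-0.  -0.2 -0. ]
cost 0.91 0.022
plan u [0.16 0.12 0.12 0.13 0.14 0.14 0.16 0.17 0.16 0.16 0.16 0.16 0.16 0.16
 0.16 0.16]  t [-0.117 -0.124 -0.132 -0.13  -0.13  -0.13 ] w [-0.02 -0.02 -0.    0.   -0.    0.  ]
[[[0, 0, 0], [0, -4, 0], 1], [[0, 0, 0], [-1, -9, 1], 1], [[0, 0, 0], [-1, -9, 1], 1], [[0, 0, 0], [-1, -8, 1], 1], [[0, 0, 0], [-1, -6, 1], 1]]
```

Emit:
arm_command:
  increments:
    - [[0, 0, 0], [0, -4, 0], 1]
    - [[0, 0, 0], [-1, -9, 1], 1]
    - [[0, 0, 0], [-1, -9, 1], 1]
    - [[0, 0, 0], [-1, -8, 1], 1]
    - [[0, 0, 0], [-1, -6, 1], 1]

```text
clock: 14.9
position: [514.1, 89.2, 274.5]
ee_rot: [-0.704, 0.045, 0.707, 0.043]
contact_force: [2.2, -2.0, 2.2]
gripper_width: 18.3
```

```bash
python3 c.py -0.13 0.3 2
```

```text
predicted t,w [-0.124 -0.029]
meas -0.129 q82  est t -0.129 w -0.038 d -0.0103 G 0.1731
meas -0.129 q82  est t -0.130 w -0.039 d -0.0102 G 0.1731
clk 15.00 u 0.136 ueq 0.159 F [ 2.2 -2.   2.2] wid 18 posoff [-0.2 21.4  0.2] ROT deg [ 0.1 -0.2  0.1]
cost 1.303 0.005
plan u [0.15 0.17 0.18 0.17 0.17 0.17 0.16 0.15 0.16 0.16 0.16 0.16 0.16 0.16
 0.16 0.16]  t [-0.135 -0.133 -0.129 -0.13  -0.13  -0.13 ] w [ 0.01  0.01  0.   -0.    0.   -0.  ]
[[[0, 0, 0], [0, 2, -1], 1], [[0, 0, 0], [1, 4, -1], 1], [[0, 0, 0], [1, 5, -1], 1], [[0, 0, 0], [1, 5, -1], 1], [[0, 0, 0], [1, 4, -1], 1]]
```

Emit:
arm_command:
  increments:
    - [[0, 0, 0], [0, 2, -1], 1]
    - [[0, 0, 0], [1, 4, -1], 1]
    - [[0, 0, 0], [1, 5, -1], 1]
    - [[0, 0, 0], [1, 5, -1], 1]
    - [[0, 0, 0], [1, 4, -1], 1]

```text
clock: 15.5
position: [514.9, 94.6, 273.5]
ee_rot: [-0.704, 0.043, 0.707, 0.043]
contact_force: [-1.3, 3.9, 6.7]
gripper_width: 17.9
```

```bash
python3 c.py -0.13 0.3 2
```

```text
predicted t,w [-0.134  0.017]
meas -0.145 q35  est t -0.144 w -0.003 d -0.0106 G 0.1732
meas -0.142 q54  est t -0.143 w 0.002 d -0.0105 G 0.1731
clk 15.60 u 0.175 ueq 0.162 F [-1.3  3.9  6.7] wid 18 posoff [-0.1 26.4  0.1] ROT deg [-0.  -0.2 -0. ]
cost 0.033 0.007
plan u [0.18 0.19 0.18 0.17 0.16 0.16 0.16 0.16 0.16 0.16 0.16 0.16 0.16 0.16
 0.16 0.16]  t [-0.137 -0.132 -0.129 -0.13  -0.13  -0.13 ] w [ 0.03  0.01 -0.   -0.    0.   -0.  ]
[[[0, 0, 0], [0, 1, 0], 1], [[0, 0, 0], [0, 2, 0], 1], [[0, 0, 0], [0, 1, 0], 1], [[0, 0, 0], [0, 0, 0], 1], [[0, 0, 0], [0, -2, 0], 1]]
```

Emit:
arm_command:
  increments:
    - [[0, 0, 0], [0, 1, 0], 1]
    - [[0, 0, 0], [0, 2, 0], 1]
    - [[0, 0, 0], [0, 1, 0], 1]
    - [[0, 0, 0], [0, 0, 0], 1]
    - [[0, 0, 0], [0, -2, 0], 1]

```text
clock: 16.1
position: [514.7, 93.2, 273.7]
ee_rot: [-0.704, 0.043, 0.707, 0.044]
contact_force: [-1.0, 2.9, 6.2]
gripper_width: 18.1
```

```bash
python3 c.py -0.13 0.3 2
```

```text
predicted t,w [-0.132  0.014]
meas -0.112 q94  est t -0.113 w 0.051 d -0.0099 G 0.1729
meas -0.111 q95  est t -0.111 w 0.052 d -0.0099 G 0.1729
clk 16.20 u 0.165 ueq 0.156 F [-1.   2.9  6.2] wid 18 posoff [-0.1 24.7  0.2] ROT deg [-0.1 -0.2 -0. ]
cost 1.957 0.043
plan u [0.13 0.1  0.1  0.12 0.14 0.14 0.16 0.17 0.16 0.16 0.15 0.16 0.16 0.16
 0.16 0.16]  t [-0.112 -0.122 -0.132 -0.13  -0.13  -0.13 ] w [-0.05 -0.03 -0.    0.   -0.    0.  ]
[[[0, 0, 0], [-1, -5, 1], 1], [[0, 0, 0], [-1, -9, 1], 1], [[0, 0, 0], [-1, -9, 1], 1], [[0, 0, 0], [-1, -6, 1], 1], [[0, 0, 0], [0, -3, 0], 1]]
```

Emit:
arm_command:
  increments:
    - [[0, 0, 0], [-1, -5, 1], 1]
    - [[0, 0, 0], [-1, -9, 1], 1]
    - [[0, 0, 0], [-1, -9, 1], 1]
    - [[0, 0, 0], [-1, -6, 1], 1]
    - [[0, 0, 0], [0, -3, 0], 1]

```text
clock: 16.7
position: [514.1, 89.0, 274.3]
ee_rot: [-0.704, 0.044, 0.708, 0.043]
contact_force: [-2.9, -1.0, 9.0]
gripper_width: 18.3
```

```bash
python3 c.py -0.13 0.3 2
```

```text
predicted t,w [-0.122 -0.037]
meas -0.140 q69  est t -0.139 w -0.069 d -0.0105 G 0.1729
meas -0.145 q36  est t -0.144 w -0.077 d -0.0105 G 0.1729
clk 16.80 u 0.134 ueq 0.162 F [-2.9 -1.   9. ] wid 18 posoff [-0.2 21.2  0. ] ROT deg [ 0.  -0.3  0. ]
cost 0.382 0.047
plan u [0.18 0.22 0.22 0.2  0.18 0.18 0.16 0.15 0.16 0.16 0.16 0.16 0.16 0.16
 0.16 0.16]  t [-0.149 -0.139 -0.127 -0.13  -0.13  -0.13 ] w [ 0.04  0.03  0.   -0.    0.   -0.  ]
[[[0, 0, 0], [1, 6, -1], 1], [[0, 0, 0], [2, 11, -2], 1], [[0, 0, 0], [2, 12, -2], 1], [[0, 0, 0], [1, 9, -2], 1], [[0, 0, 0], [1, 6, -1], 1]]
```

Emit:
arm_command:
  increments:
    - [[0, 0, 0], [1, 6, -1], 1]
    - [[0, 0, 0], [2, 11, -2], 1]
    - [[0, 0, 0], [2, 12, -2], 1]
    - [[0, 0, 0], [1, 9, -2], 1]
    - [[0, 0, 0], [1, 6, -1], 1]

```text
clock: 17.3
position: [515.1, 96.6, 273.2]
ee_rot: [-0.704, 0.043, 0.708, 0.043]
contact_force: [-1.0, 2.9, 3.9]
gripper_width: 18.2
```

```bash
python3 c.py -0.13 0.3 2; cp pics/last.png pics/hold.png
```

```text
predicted t,w [-0.137  0.043]
meas -0.125 q88  est t -0.126 w 0.064 d -0.0101 G 0.1728
meas -0.116 q91  est t -0.119 w 0.080 d -0.0100 G 0.1728
clk 17.40 u 0.190 ueq 0.156 F [-1.   2.9  3.9] wid 18 posoff [-0.1 28.   0.2] ROT deg [-0.1 -0.3 -0.1]
cost 0.163 0.043
plan u [0.14 0.1  0.1  0.12 0.14 0.14 0.16 0.17 0.16 0.16 0.15 0.16 0.16 0.16
 0.16 0.16]  t [-0.112 -0.122 -0.132 -0.13  -0.13  -0.13 ] w [-0.04 -0.03 -0.    0.   -0.    0.  ]
[[[0, 0, 0], [-1, -6, 1], 1], [[0, 0, 0], [-1, -11, 2], 1], [[0, 0, 0], [-1, -12, 2], 1], [[0, 0, 0], [-1, -10, 1], 1], [[0, 0, 0], [-1, -7, 1], 1]]
```

Emit:
arm_command:
  increments:
    - [[0, 0, 0], [-1, -6, 1], 1]
    - [[0, 0, 0], [-1, -11, 2], 1]
    - [[0, 0, 0], [-1, -12, 2], 1]
    - [[0, 0, 0], [-1, -10, 1], 1]
    - [[0, 0, 0], [-1, -7, 1], 1]

```text
clock: 17.9
position: [513.9, 87.8, 274.7]
ee_rot: [-0.704, 0.044, 0.708, 0.043]
contact_force: [1.1, -1.5, 4.1]
gripper_width: 18.0
```

```bash
python3 c.py -0.13 0.3 2; python3 - <<'E'
import cv2
im=cv2.imread('pics/hold.png'); cv2.imwrite('pics/h2.png',cv2.resize(im[150:200,285:365],None,fx=8,fy=8,interpolation=cv2.INTER_CUBIC))
E
```

```text
predicted t,w [-0.122 -0.042]
meas -0.137 q81  est t -0.136 w -0.070 d -0.0105 G 0.1728
meas -0.141 q53  est t -0.141 w -0.078 d -0.0105 G 0.1728
clk 18.00 u 0.125 ueq 0.161 F [ 1.1 -1.5  4.1] wid 18 posoff [-0.2 19.9  0.1] ROT deg [ 0.1 -0.3  0. ]
cost 0.139 0.042
plan u [0.17 0.21 0.22 0.2  0.18 0.18 0.16 0.15 0.16 0.16 0.16 0.16 0.16 0.16
 0.16 0.16]  t [-0.147 -0.138 -0.128 -0.13  -0.13  -0.13 ] w [ 0.04  0.03  0.   -0.    0.   -0.  ]
[[[0, 0, 0], [1, 6, -1], 1], [[0, 0, 0], [2, 11, -2], 1], [[0, 0, 0], [2, 12, -2], 1], [[0, 0, 0], [1, 10, -2], 1], [[0, 0, 0], [1, 7, -1], 1]]
```

View pics/h2.png

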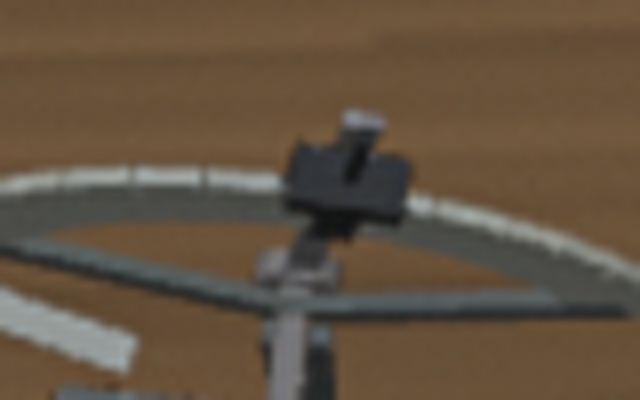

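```bash
python3 c.py 0.42 0.35 0
```

```text
predicted t,w [-0.145 -0.084]
clk 18.00 u 0.128 ueq -0.111 F [-0.7 -0.5  5.4] wid 17 posoff [-0.2 19.9  0.2] ROT deg [ 0.  -0.3 -0. ]
cost 292.34 5.768
plan u [ 0.2   0.22  0.23  0.26  0.28  0.28  0.29  0.26  0.19  0.09 -0.06 -0.09
 -0.13 -0.17  0.05  0.  ]  t [-0.143 -0.109  0.056  0.312  0.465  0.356] w [ 0.06  0.21  0.44  0.54 -0.12  0.1 ]
[[[0, 0, 0], [1, 9, -2], 1], [[0, 0, 0], [2, 12, -2], 1], [[0, 0, 0], [2, 14, -3], 1], [[0, 0, 0], [2, 17, -4], 1], [[0, 0, 0], [3, 21, -5], 1]]
```

Emit:
arm_command:
  increments:
    - [[0, 0, 0], [1, 9, -2], 1]
    - [[0, 0, 0], [2, 12, -2], 1]
    - [[0, 0, 0], [2, 14, -3], 1]
    - [[0, 0, 0], [2, 17, -4], 1]
    - [[0, 0, 0], [3, 18, -4], 1]

```text
clock: 18.5
position: [516.3, 105.3, 271.0]
ee_rot: [-0.703, 0.045, 0.709, 0.042]
contact_force: [-4.6, 0.0, 8.3]
gripper_width: 17.9
```

```bash
python3 c.py 0.42 0.35 2
```

```text
predicted t,w [-0.111  0.17 ]
meas -0.112 q92  est t -0.112 w 0.169 d -0.0105 G 0.1728
meas -0.108 q96  est t -0.106 w 0.177 d -0.0107 G 0.1729
clk 18.60 u 0.254 ueq -0.109 F [-4.6  0.   8.3] wid 18 posoff [-0.1 37.3 -0.1] ROT deg [ 0.2 -0.4  0. ]
cost 263.943 0.147
plan u [ 0.29  0.3   0.28  0.24  0.2   0.2   0.13  0.04 -0.05 -0.12 -0.12 -0.11
 -0.11 -0.11 -0.11 -0.11]  t [-0.024  0.065  0.261  0.407  0.42   0.42 ] w [ 0.35  0.35  0.37  0.19 -0.01 -0.  ]
[[[0, 0, 0], [1, 4, -1], 1], [[0, 0, 0], [1, 6, -2], 1], [[0, 0, 0], [1, 4, -1], 1], [[0, 0, 0], [0, -2, 1], 1], [[0, 0, 0], [-1, -7, 2], 1]]
```

Emit:
arm_command:
  increments:
    - [[0, 0, 0], [1, 4, -1], 1]
    - [[0, 0, 0], [1, 6, -2], 1]
    - [[0, 0, 0], [1, 4, -1], 1]
    - [[0, 0, 0], [0, -2, 1], 1]
    - [[0, 0, 0], [-1, -7, 2], 1]

```text
clock: 19.1
position: [515.3, 98.4, 272.9]
ee_rot: [-0.703, 0.044, 0.709, 0.042]
contact_force: [0.3, 3.0, 3.7]
gripper_width: 18.1
```

```bash
python3 c.py 0.42 0.35 2
```

```text
predicted t,w [0.064 0.356]
meas 0.052 q90  est t 0.053 w 0.334 d -0.0111 G 0.1727
meas 0.071 q89  est t 0.070 w 0.350 d -0.0111 G 0.1727
clk 19.20 u 0.203 ueq -0.105 F [0.3 3.  3.7] wid 18 posoff [-0.1 29.5  0.3] ROT deg [ 0.1 -0.4 -0. ]
cost 69.492 0.913
plan u [ 0.18  0.11  0.03  0.01  0.03  0.03  0.04 -0.01 -0.07 -0.1  -0.1  -0.11
 -0.11 -0.11 -0.12 -0.11]  t [0.169 0.22  0.334 0.434 0.437 0.416] w [ 0.24  0.2   0.24  0.15 -0.02 -0.03]
[[[0, 0, 0], [0, -2, 0], 1], [[0, 0, 0], [-1, -12, 2], 1], [[0, 0, 0], [-3, -23, 2], 1], [[0, 0, 0], [-3, -26, 3], 1], [[0, 0, 0], [-3, -23, 2], 1]]
```

Emit:
arm_command:
  increments:
    - [[0, 0, 0], [-1, -5, 1], 1]
    - [[0, 0, 0], [-2, -13, 2], 1]
    - [[0, 0, 0], [-3, -21, 2], 1]
    - [[0, 0, 0], [-3, -26, 3], 1]
    - [[0, 0, 0], [-3, -27, 3], 1]

```text
clock: 19.7
position: [511.6, 69.7, 275.9]
ee_rot: [-0.702, 0.046, 0.709, 0.043]
contact_force: [-2.2, 3.2, 4.6]
gripper_width: 17.9
```

```bash
python3 kn.py -5 -13 -21 -26 -27; python3 c.py 0.42 0.35 2
```

```text
predicted t,w [0.217 0.155]
meas 0.276 q86  est t 0.272 w 0.275 d -0.0089 G 0.1777
meas 0.292 q86  est t 0.290 w 0.288 d -0.0088 G 0.1782
clk 19.80 u -0.005 ueq -0.145 F [-2.2  3.2  4.6] wid 18 posoff [-0.2  1.3  0.4] ROT deg [ 0.2 -0.5  0.1]
cost 0.821 0.466
plan u [-0.07 -0.15 -0.14 -0.13 -0.12 -0.12 -0.13 -0.14 -0.14 -0.14 -0.14 -0.14
 -0.13 -0.14 -0.13 -0.14]  t [0.347 0.369 0.396 0.405 0.406 0.404] w [ 0.1   0.08  0.03  0.01 -0.   -0.01]
[[[0, 0, 0], [-1, -8, -1], 1], [[0, 0, 0], [-2, -20, -2], 1], [[0, 0, 0], [-2, -19, -2], 1], [[0, 0, 0], [-2, -17, -2], 1], [[0, 0, 0], [-2, -17, -1], 1]]
```

Emit:
arm_command:
  increments:
    - [[0, 0, 0], [-1, -7, 0], 1]
    - [[0, 0, 0], [-2, -13, -1], 1]
    - [[0, 0, 0], [-2, -16, -1], 1]
    - [[0, 0, 0], [-2, -16, -1], 1]
    - [[0, 0, 0], [-2, -16, -1], 1]

```text
clock: 20.3
position: [509.3, 53.0, 274.9]
ee_rot: [-0.702, 0.046, 0.709, 0.042]
contact_force: [-1.5, -1.1, 5.4]
gripper_width: 18.1
```

```bash
python3 kn.py -7 -13 -16 -16 -16; python3 c.py 0.42 0.35 2
```

```text
predicted t,w [0.388 0.108]
meas 0.447 q82  est t 0.444 w 0.232 d -0.0073 G 0.1838
meas 0.453 q81  est t 0.420 w 0.000 d -0.0073 G 0.1838
clk 20.40 u -0.126 ueq -0.178 F [-1.5 -1.1  5.4] wid 18 posoff [ -0.3 -15.4   0.5] ROT deg [ 0.3 -0.5  0.1]
cost 8.741 2.159
plan u [-0.17 -0.06  0.07  0.12  0.12  0.12 -0.02 -0.1  -0.11 -0.12 -0.13 -0.12
 -0.13 -0.13 -0.13 -0.13]  t [0.299 0.294 0.418 0.426 0.412 0.417] w [-0.24  0.13  0.25 -0.04  0.01  0.  ]
[[[0, 0, 0], [0, -6, -1], 1], [[0, 0, 0], [1, 9, 0], 1], [[0, 0, 0], [4, 27, 0], 1], [[0, 0, 0], [5, 35, 0], 1], [[0, 0, 0], [5, 34, 0], 1]]
```

Emit:
arm_command:
  increments:
    - [[0, 0, 0], [0, 1, 0], 1]
    - [[0, 0, 0], [0, 3, 0], 1]
    - [[0, 0, 0], [1, 6, 1], 1]
    - [[0, 0, 0], [1, 9, 1], 1]
    - [[0, 0, 0], [2, 12, 1], 1]

```text
clock: 20.9
position: [511.0, 65.4, 275.8]
ee_rot: [-0.702, 0.047, 0.71, 0.042]
contact_force: [-2.4, -1.1, 4.2]
gripper_width: 18.0
```

```bash
python3 c.py 0.6 0.35 2 | head -5
```

```text
predicted t,w [ 0.301 -0.033]
meas 0.518 q80  est t 0.420 w 0.370 d 0.0060 G 0.2174
meas 0.537 q85  est t 0.485 w 0.637 d 0.0102 G 0.2278
clk 21.00 u -0.036 ueq -0.628 F [-2.4 -1.1  4.2] wid 18 posoff [-0.2 -2.5  0.4] ROT deg [ 0.3 -0.6  0.1]
cost 71.692 45.377
```

Emit:
arm_command:
  increments:
    - [[0, 0, 0], [1, 4, 0], 1]
    - [[0, 0, 0], [1, 8, 0], 1]
    - [[0, 0, 0], [2, 12, 0], 1]
    - [[0, 0, 0], [2, 16, 0], 1]
    - [[0, 0, 0], [3, 20, -1], 1]

```text
clock: 21.5
position: [513.8, 86.5, 274.8]
ee_rot: [-0.702, 0.046, 0.71, 0.042]
contact_force: [-4.4, 0.8, 6.4]
gripper_width: 18.0
```

Emit:
arm_command:
  increments:
    - [[0, 0, 0], [0, 3, 0], 1]
    - [[0, 0, 0], [1, 7, -1], 1]
    - [[0, 0, 0], [1, 11, -2], 1]
    - [[0, 0, 0], [2, 14, -2], 1]
    - [[0, 0, 0], [2, 16, -3], 1]

```text
clock: 22.0
position: [515.9, 103.0, 271.8]
ee_rot: [-0.702, 0.046, 0.71, 0.042]
contact_force: [-1.2, 0.3, 5.1]
gripper_width: 18.2
```

```bash
sed -i 's/hi=.74/hi=1.15/' c.py; python3 c.py 0.6 0.35 2 | head -4
```

```text
predicted t,w [0.565 1.205]
meas 0.825 q135  est t 0.735 w 1.718 d 0.0243 G 0.2533
meas 0.827 q136  est t 0.783 w 0.000 d 0.0243 G 0.2533
clk 22.10 u 0.237 ueq -0.881 F [-1.2  0.3  5.1] wid 18 posoff [-0.1 35.1  0.2] ROT deg [ 0.2 -0.6  0. ]
```

Emit:
arm_command:
  increments:
    - [[0, 0, 0], [0, 0, 0], 1]
    - [[0, 0, 0], [0, 0, 0], 0.5]
    - [[0, 0, 0], [0, 0, 0], 0]
    - [[0, 0, 0], [0, 0, 0], 0]
    - [[0, 0, 0], [0, 0, 0], 0]

```text
clock: 22.6
position: [515.8, 103.1, 271.4]
ee_rot: [-0.701, 0.045, 0.71, 0.042]
contact_force: [-0.1, -0.1, 0.1]
gripper_width: 75.0
```

Emit:
arm_command:
  increments:
    - [[0, 0, 0], [0, 0, 0], 0]
    - [[0, 0, 0], [0, 0, 0], 0]
    - [[0, 0, 0], [0, 0, 15], 0]
    - [[0, 0, 0], [0, 0, 35], 0]
    - [[0, 0, 0], [-3, 0, 60], 0]

```text
clock: 23.1
position: [512.5, 103.0, 331.1]
ee_rot: [-0.701, 0.046, 0.711, 0.042]
contact_force: [-0.1, 0.0, -0.6]
gripper_width: 85.5
```

Emit:
arm_command:
  increments:
    - [[0, 0, 0], [-5, 0, 25], 0]
    - [[0, 0, 0], [-20, 0, 50], 0]
    - [[0, 0, 0], [-40, 0, 70], 0]
    - [[0, 0, 0], [-55, 0, 80], 0]
    - [[0, 0, 0], [-60, 0, 80], 0]

```text
clock: 23.6
position: [451.8, 103.0, 412.9]
ee_rot: [-0.702, 0.045, 0.71, 0.042]
contact_force: [0.7, 0.1, 0.3]
gripper_width: 85.5
```

```bash
python3 c.py 0.6 0.35 2 | head -4; python3 - <<'E'
import cv2
from h import *
im,d=imaging.get_image('side'); cv2.imwrite('pics/end.png',cv2.resize(im[160:360,220:460],None,fx=2.5,fy=2.5)); s=readout.read_state(); print(s['position'],s['gripper_width'],s['contact_force'])
E
```

```text
predicted t,w [0.722 0.341]
meas 0.829 q131  est t 0.760 w 0.341 d 0.0243 G 0.2533
meas 0.829 q130  est t 0.724 w 0.000 d 0.0243 G 0.2533
clk 23.70 u 0.177 ueq -0.881 F [0.7 0.1 0.3] wid 85 posoff [-63.8  26.7 137.3] ROT deg [ 0.1 -0.6  0. ]
[452.09894367 103.03023946 410.0009713 ] 85.41653897987798 [-1.04054457  0.23681713 -0.27914045]
```

View pics/end.png

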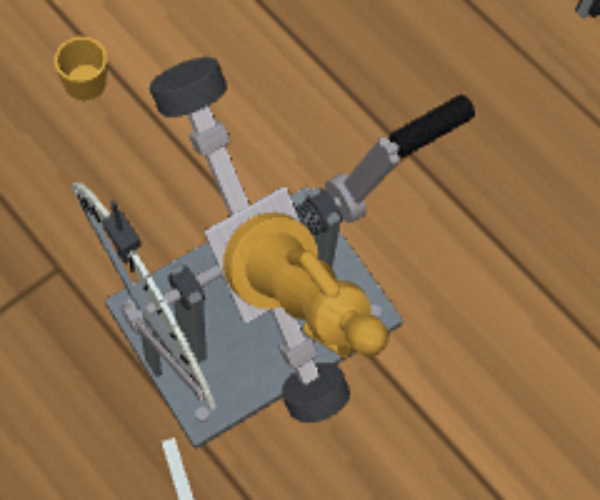

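```bash
python3 -c "
from bench import arm; print(arm.job_done())"
```

```text
the job is handed in; nothing more can be done
None
```

I balanced the statuette at the marker for about 7 s, let it down onto its original +y stop, released the grip and handed the job in. No verdict was reported.

**Hold:** From about 11.3 s to 18.6 s every top-camera reading put the pointer between -0.151 and -0.108 rad. The marker is at about -0.145 rad, so the pointer stayed within roughly 6 mm of it. I read it about every 0.6 s, so the time in between rests on the balance model. A close-up taken near 17.4 s shows the pointer tip lying on the needle.

**At the end:**
- **Pointer:** it was steady at 0.829 rad in two readings 0.05 s apart.
- **Lever:** it was at about +0.24 rad when I let go.
- **Twist:** this gives about 0.59 rad, so the cradle is on its stop.
- **Hand:** it was open and clear, with the force reading near zero.
- **Surroundings:** the marker and the one cup in the final side view looked undisturbed. I did not look at the other cup again.

**What went wrong or disagreed:**
- **Failed attempts:** three earlier tries at balancing missed the marker. Twice my correction sent the cradle back up at about 0.6–1 rad/s, probably by running into the opposite twist stop. That is below the 1.6 rad/s limit, but it is an estimate from pictures, not a direct measurement.
- **Stop position:** the twist stops looked nearer 0.54–0.59 rad than 0.6 in my measurements, a bias of a few hundredths of a radian.
- **State estimate:** in the last lowering steps my motion estimate no longer matched the pictures, so I went by the direct pointer readings.

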